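# Fit the feed funnel to the marble launcher and hold its sprung plunger drawn at the marker

## Robot

A 6-joint arm with a two-finger parallel gripper is mounted at the origin on the work surface. World frame = base frame: x ahead of the robot, y to its left, z up, the work surface at z = 0. Lengths are in m, angles in rad, forces in N, time in s.
With the tool pointing down it reaches from about 0.3 to 0.875 m from the base axis. Payload 6.4 kg.
Tool frame: the origin (TCP) lies at the very end of the fingers, on their centre line; the grasp point (between the pads) lies 19 mm behind it (manip.tcp_to_grasp is the distance from the TCP to the grasp point, in m); z points along the fingers, y is the direction in which the jaws open and shut (so a half turn about z gives the same grasp; the last joint's range is limited). The gripper opens to 85 mm and grips with 20 to 120 N. Pads are 22 mm wide; open, the fingers measure 114 mm over their backs; the gripper's body (76 mm by 85 mm) begins 54 mm behind the grasp point. The pads swing forward as they close: fully open they stand 13 mm farther back than shut.
Start: joints at [-1.416, 0.181, 1.607, -0, 1.354, -0.206], TCP at [0.203, -0.538, 0.231] pointing down, gripper open.
Joint ranges: [-2.99, 2.99], [-0.89, 2.07], [0.3, 2.58], [-1.14, 4.28], [0, 2.63], [-3.12, 3.12]. Speed limits (rad/s): [2.57, 2.57, 3.01, 3.14, 3.14, 3.14].

## Interface

Orientations are given as a 3x3 rotation matrix whose columns are the frame's x, y, z axes.
In Python, from workcell import manip gives the robot as it stands.
- The arm moves only by the tool jog_arm, never from a script. Its argument "steps" is a list of rows, each an object of numbers: "gripper": the closure, from -1 (fully open) to 1 (shut); "dx", "dy", "dz": the shift along the tool's x, y, z in m; "rx", "ry", "rz": the turn, a rotation vector about the tool's x, y, z in rad. In form: [{"gripper": .., "dx": .., "dy": .., "dz": .., "rx": .., "ry": .., "rz": ..}, ...]. A call has 1 to 20 rows; each row shifts and turns the commanded pose from where the row before left it, along the tool's axes as they then stand; what a row does not reach is not made up. A row lasts 1/12 s, in which the tool goes at most 41.7 mm and 7.16 degrees, less where a joint would pass 70% of its speed; a pose out of reach is approached as far as the arm can. A call is refused whole if a number of a shift passes 0.0417 or a number of a turn 0.125, either way. A call with a gripper value outside its range is refused whole. The fingers move at their own pace and stop on an object; "squeeze" is the grip in N (left out, the last holds). Time passes only in rows, so rows that do not move let the fingers close. It gives the time, the measured TCP pose, the force and the opening at its end, in the units of the state.
- manip.sense(): the state, without advancing time (a new reading comes with each control period).
- manip.camera(name): name is "scene" or "top" or "wrist"; returns a dict with "frame" (400x640x3 uint8, blue, green, red), "range_z" (400x640 float32, m along the optical axis (not along the pixel's ray), 0 where there is no reading), "fovy" (degrees; the focal length in pixels is half the picture's height over the tangent of half this angle, whatever the lens; pixels are square), "cx", "cy" (the principal point, pixels), "D" ([k1, k2, p1, p2, k3] as OpenCV has them; the pictures are not rectified), "position" and "orientation" of the camera in the world. Camera axes: x right, y down, z forward; pixel columns grow to the right and rows downward; lengths in m; the calibration is good to about 2 mm. A picture is of the moment at which its call begins.
- manip.finish_job(): hands the job in, once; it reports no verdict.
The state is a dict: "clock": time; "joints": joint angles; "dq": joint speeds; "joint_efforts": joint torques, N m; "tcp_pos": TCP position; "ee_rot": TCP orientation; "wrist_force": force on the tool from outside, world axes, zero at the start; "moment": the same for the moment, N m; "width": finger opening in m.
Only numpy, scipy, OpenCV 4.12 (cv2) and the standard library are available. Lean on these libraries where they do the work, as an engineer would, in place of code of your own. Each camera call takes 0.05 s, during which the arm holds its last target.

## Task

Get the marble launcher ready for loading: plug the orange funnel cup, stem down, fully home into the square socket on top of the launcher's block and let go of it. Then pull the sprung plunger knob straight out until its steel collar stands right above the crossbar marker on the rail and keep it there, finishing still gripping the knob so that a marble can be dropped in; leave the marker as it is set and don't disturb the jar, the ramekin or the spare track.

Things in the scene. Friction and masses are not known exactly. Their poses are not given: they have to be found in the camera images.
- funnel_center (a point): Centre, 35 mm above the underside, of the loose orange funnel cup (50 g), standing on its stem at the start; z up. From below: square plug stem 28 x 28 x 22 mm high, sides along its x and y; cone up to 42 mm; cup 50 mm across, top at 70 mm. Flat finger pads on its +y and -y sides, 28 mm wide, 43 to 69 mm above the underside, 54 mm apart outside: grip there from above, closing along y.
- socket (a point): Mouth centre of the square socket in the launcher's grey block (52 x 52 mm, top 92 mm above the work surface; launcher fixed). Hole 31 x 31 mm, sides along x and y, 2 mm chamfer, 20 mm deep, flat floor on which the stem stands when home; any quarter turn fits. Axes of the launcher: z up, x from the plunger towards the track; the plunger is pulled towards -x.
- knob (a point): Middle of the plunger knob's grip, on the plunger's axis, 60 mm above the work surface, at rest 134 mm from the socket towards the launcher's -x; moves with the plunger. Axes are the launcher's. Black cylinder 24 mm across, 32 mm long along x, between the collar (+x side) and an end flange 32 mm across, 6 mm thick. Free on both y sides and above; the marker's top is 36 mm below the axis.
- collar (a point): Centre of the plunger's thin round steel collar, 32 mm across, 4 mm thick along x, 18 mm from the knob point towards +x. It is what is brought above the marker. Axes are the launcher's.
- marker (a point): Middle of the top of the marker, a white crossbar clip with a black centre line, 10 mm along the launcher's x, 64 mm across it, 24 mm above the work surface, stiff on the rail below the knob. Its place along the rail differs each time. Axes are the launcher's.
- plunger (a joint): How far the plunger is drawn, in m: 0 at rest, grows as it is pulled towards the launcher's -x, stops at 0.062. A spring inside the barrel pulls it back, about 3 N at rest and 160 N per m more when drawn. Reaching the marker takes 0.028 to 0.053.
- jar_center (a point): Centre (47 mm up) of a bystander: lidded glass jar of blue marbles, 72 mm across, 94 mm high, standing loose.
- ramekin_center (a point): Centre (21 mm up) of a bystander: white ceramic ramekin of steel jacks, 84 mm across, 42 mm high, standing loose.
- spare_track_center (a point): Centre (10 mm up) of a bystander: loose grey plastic track channel, 150 mm along its x, 34 mm wide, 20 mm high, lying on the work surface.
- track_clamp (a point): Middle of the sprung clamp, 165 mm from the socket on the launcher's +x side and 74 mm above the work surface, that grips the clear run-up track (up to 95 mm high); part of the launcher, not to be worked. Axes are the launcher's. The launcher's board is 440 x 100 x 10 mm, from 210 mm on the socket's -x side to 230 mm on its +x side.
Mind the look-alikes: they are no part of the job. What is meant by the part that bears funnel_center is not purple, and is the smaller of those in its own colour.

How it is judged:
By the outcome, as a careful person would: the job done as asked, in the order asked, and still so for the second after the job is handed in, while the arm keeps its last pose, push and grip.
It also fails if it takes over 48 s, if anything falls off the work surface, if the arm or the gripper's body presses on something with over 40 N, if the wrist force passes 120 N, or if a joint passes its speed limit or range.

## Working session

There is one attempt and no reset: what is moved stays moved. The work goes in short steps, Python scripts to look and compute and a tool call to move; the robot and the scene stay as the last step left them, time stands still between calls to the robot, and variables do not carry over. Pictures are saved under pics/ and viewed, and the job is handed in when it is done.

Besides the shell and the picture viewer there is one more tool, called after "Request:" by a JSON object that holds its "fn" and its "kwargs", one argument or row to a line. jog_arm: Moves the arm, as the interface text tells. Its arguments: {"type":"object","properties":{"steps":{"type":"array"},"squeeze":{"type":"number"}},"required":["steps"]}

```bash
mkdir -p pics; cat > h.py <<'E'
import numpy as np, cv2
from workcell import manip
def grab(n):
    c=manip.camera(n); np.savez('pics/%s_last.npz'%n,**{k:np.array(v) for k,v in c.items()}); return c
def K(c):
    f=200/np.tan(np.radians(float(c['fovy']))/2)
    return np.array([[f,0,float(c['cx'])],[0,f,float(c['cy'])],[0,0,1]])
def ray(c,uv):
    p=cv2.undistortPoints(np.array(uv,float).reshape(-1,1,2),K(c),np.array(c['D'],float)).reshape(-1,2)
    d=np.c_[p,np.ones(len(p))]
    return d
def onplane(c,uv,z):
    d=ray(c,uv)@np.array(c['orientation']).T; o=np.array(c['position'])
    return o+d*((z-o[2])/d[:,2])[:,None]
def bydepth(c,uv):
    uv=np.array(uv,float).reshape(-1,2); r=np.array(c['range_z'])[uv[:,1].astype(int),uv[:,0].astype(int)]
    return np.array(c['position'])+(ray(c,uv)*r[:,None])@np.array(c['orientation']).T
def proj(c,P):
    R=np.array(c['orientation']);o=np.array(c['position'])
    q=(np.array(P,float).reshape(-1,3)-o)@R
    return cv2.projectPoints(q,np.zeros(3),np.zeros(3),K(c),np.array(c['D'],float))[0].reshape(-1,2)
def load(n):
    return dict(np.load('pics/%s_last.npz'%n))
E
python3 - <<'E'
from h import *
for n in ['scene','top','wrist']:
    c=grab(n); cv2.imwrite('pics/%s0.png'%n,c['frame']); print(n,c['fovy'],c['position'],c['D'])
print(manip.sense(), manip.tcp_to_grasp)
E
```

```text
scene 47.83812272548328 [1.24575371 0.35726632 0.92171017] [-0.09029104  0.          0.          0.          0.        ]
top 57.407521326631716 [ 0.53923459 -0.06182477  0.92353309] [-0.06293665  0.          0.          0.          0.        ]
wrist 67.03185603656996 [ 0.26922986 -0.51425154  0.37294344] [0.01806194 0.         0.         0.         0.        ]
{'clock': 0.15, 'joints': array([-1.41626531e+00,  1.81366737e-01,  1.60775816e+00, -3.39370813e-05,
        1.35381130e+00, -2.06286904e-01]), 'dq': array([ 1.57714272e-03, -1.93288242e-03, -3.74186119e-03,  1.70473313e-03,
       -6.72283086e-04,  1.39632269e-05]), 'joint_efforts': array([ 1.25839859e-03, -4.45261574e+01, -3.51693285e+01, -2.01284583e-04,
        5.83703993e-03, -1.20656347e-05]), 'tcp_pos': array([ 0.20294529, -0.53754735,  0.23060291]), 'ee_rot': array([[ 9.35605819e-01,  3.53046305e-01, -2.39541012e-04],
       [ 3.53046302e-01, -9.35604916e-01,  1.32243791e-03],
       [ 2.42766070e-04, -1.32184968e-03, -9.99999097e-01]]), 'wrist_force': array([ 0.16973335, -0.63370709, -0.59901802]), 'moment': array([ 0.00118273, -0.00683386,  0.0130782 ]), 'width': 0.08539704227664452} 0.0187
```

View pics/scene0.png

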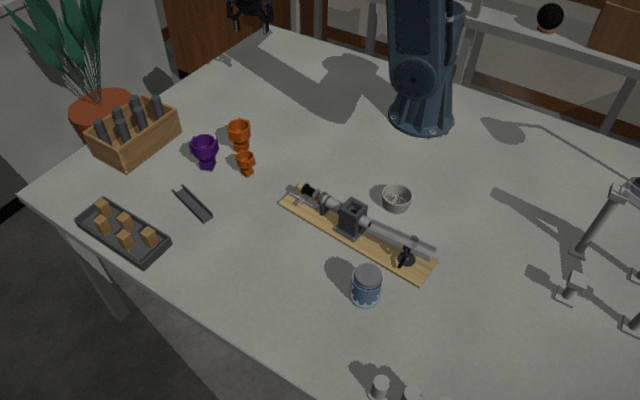

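View pics/top0.png

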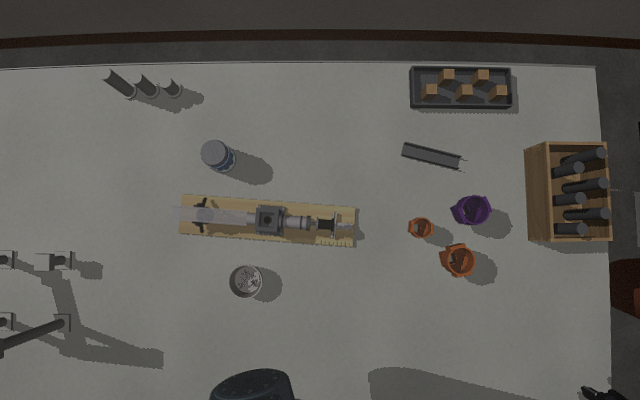

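View pics/wrist0.png

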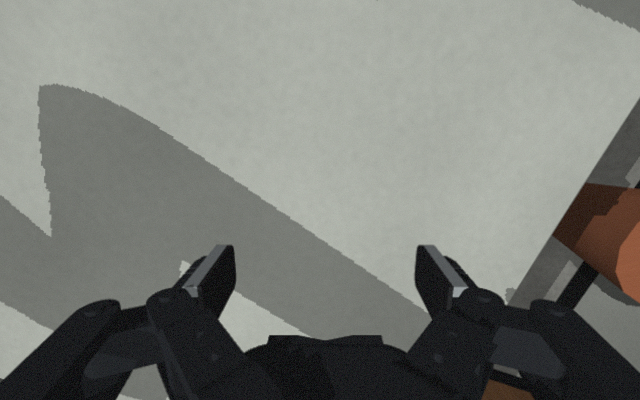

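The scene view shows the small orange cup near (246,163), the bigger one near (239,135), and the purple one near (204,152). In the top view the small cup is at (420,228), the block at (268,219), and the knob at about (327,224). Next I'll zoom in and measure.

```bash
python3 - <<'E'
from h import *
c=load('top'); im=c['frame']
print(np.round(c['orientation'],3).tolist())
a=cv2.resize(im[180:260,170:370],None,fx=4,fy=4,interpolation=cv2.INTER_CUBIC)
b=cv2.resize(im[180:290,390:500],None,fx=2.5,fy=2.5,interpolation=cv2.INTER_CUBIC)
o=np.zeros((600,800,3),np.uint8);o[:320]=a;o[322:322+275,:275]=b
s=load('scene')['frame'];d=cv2.resize(s[170:290,265:445],None,fx=2.3,fy=2.3,interpolation=cv2.INTER_CUBIC);o[322:322+276,300:300+414]=d
o=cv2.convertScaleAbs(o,alpha=1.6)
cv2.imwrite('pics/z0.png',o)
hsv=cv2.cvtColor(im,cv2.COLOR_BGR2HSV)
m=cv2.inRange(hsv,(4,140,60),(18,255,255))
n,l,st,ce=cv2.connectedComponentsWithStats(m)
for i in range(1,n):
  if st[i,4]>40:
    vs,us=np.where(l==i); P=bydepth(c,np.c_[us,vs]); print(st[i],ce[i],'z',np.percentile(P[:,2],[5,50,95]), 'xy on z=.07',onplane(c,[ce[i]],.07), P[P[:,2]>P[:,2].max()-.006].mean(0))
# block top
u,v=np.meshgrid(np.arange(245,295),np.arange(200,240)); P=bydepth(c,np.c_[u.ravel(),v.ravel()])
q=P[(P[:,2]>.085)&(P[:,2]<.1)]; print('block',len(q),q.mean(0),np.median(q[:,2])); 
E
```

```text
[[-0.008, -0.998, 0.069], [-1.0, 0.007, -0.015], [0.015, -0.069, -0.998]]
[409 218  25  20 206] [421.59223301 227.94174757] z [0.0355911  0.06699698 0.07054224] xy on z=.07 [[ 0.53545244 -0.31772975  0.07      ]] [ 0.53923459 -0.06182477  0.92353309]
[439 244  36  33 518] [458.3957529  260.00772201] z [0.02341068 0.08154133 0.09417249] xy on z=.07 [[ 0.45902392 -0.40410833  0.07      ]] [ 0.53923459 -0.06182477  0.92353309]
block 348 [0.55732387 0.04369739 0.09094705] 0.09104200183621425
```

View pics/z0.png

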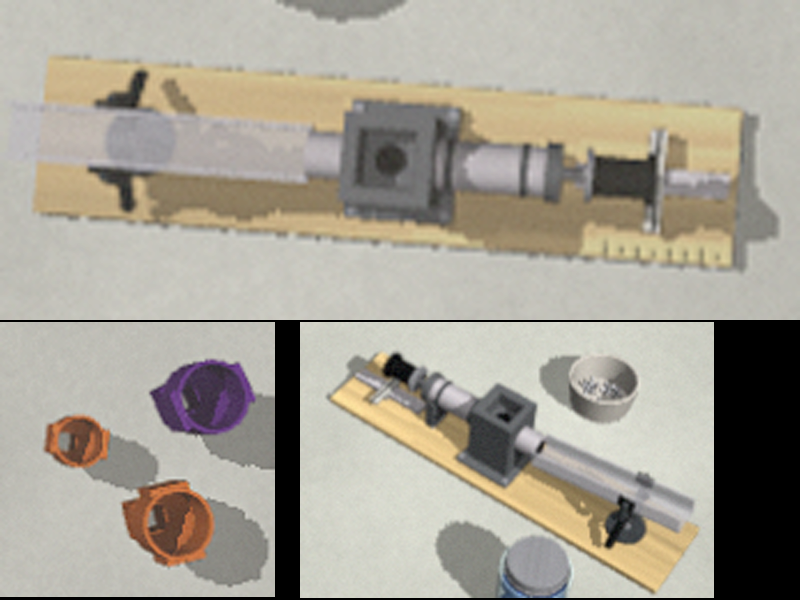

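Request:
{"fn": "jog_arm", "kwargs": {
  "steps": [
    {"dx": 0.027, "dy": -0.0095, "gripper": -1},
    {"dx": 0.027, "dy": -0.0095},
    {"dx": 0.027, "dy": -0.0095},
    {"dx": 0.027, "dy": -0.0095},
    {"dx": 0.027, "dy": -0.0095},
    {"dx": 0.027, "dy": -0.0095},
    {"dx": 0.027, "dy": -0.0095},
    {"dx": 0.027, "dy": -0.0095},
    {"dx": 0.027, "dy": -0.0095},
    {"dx": 0.027, "dy": -0.0095},
    {"dx": 0.027, "dy": -0.0095},
    {"dx": 0.027, "dy": -0.0095},
    {"rz": 0.12},
    {"rz": 0.12},
    {"rz": 0.12},
    {}
  ]
}}

```text
invalid input at $.steps[0]: expected keys gripper, dx, dy, dz, rx, ry, rz
```

```bash
python3 - <<'E'
from h import *
s=manip.sense(); print(s['tcp_pos'],s['ee_rot'],s['joints'])
c=grab('wrist'); cv2.imwrite('pics/w1.png',c['frame']); print(c['position'],np.round(c['orientation'],3).tolist())
E
```

```text
[ 0.20294529 -0.53754735  0.23060291] [[ 9.35605819e-01  3.53046305e-01 -2.39541012e-04]
 [ 3.53046302e-01 -9.35604916e-01  1.32243791e-03]
 [ 2.42766070e-04 -1.32184968e-03 -9.99999097e-01]] [-1.41626531e+00  1.81366737e-01  1.60775816e+00 -3.39370813e-05
  1.35381130e+00 -2.06286904e-01]
[ 0.26923695 -0.51429768  0.37305719] [[0.353, -0.899, -0.258], [-0.936, -0.34, -0.096], [-0.001, 0.275, -0.961]]
```

View pics/w1.png

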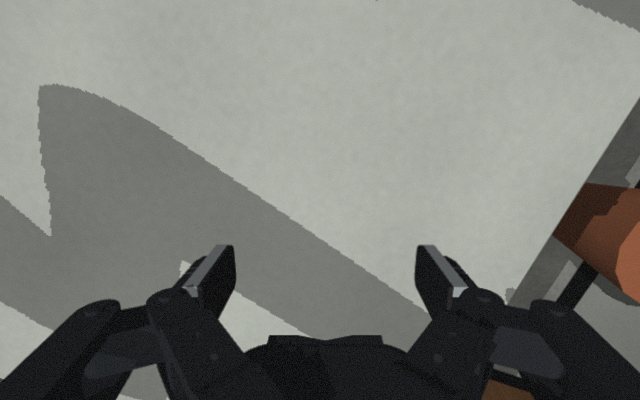

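Request:
{"fn": "jog_arm", "kwargs": {
  "steps": [
    {"gripper": -1, "dx": 0.0285, "dy": -0.0089, "dz": 0, "rx": 0, "ry": 0, "rz": 0},
    {"gripper": -1, "dx": 0.0285, "dy": -0.0089, "dz": 0, "rx": 0, "ry": 0, "rz": 0},
    {"gripper": -1, "dx": 0.0285, "dy": -0.0089, "dz": 0, "rx": 0, "ry": 0, "rz": 0},
    {"gripper": -1, "dx": 0.0285, "dy": -0.0089, "dz": 0, "rx": 0, "ry": 0, "rz": 0},
    {"gripper": -1, "dx": 0.0285, "dy": -0.0089, "dz": 0, "rx": 0, "ry": 0, "rz": 0},
    {"gripper": -1, "dx": 0.0285, "dy": -0.0089, "dz": 0, "rx": 0, "ry": 0, "rz": 0},
    {"gripper": -1, "dx": 0.0285, "dy": -0.0089, "dz": 0, "rx": 0, "ry": 0, "rz": 0},
    {"gripper": -1, "dx": 0.0285, "dy": -0.0089, "dz": 0, "rx": 0, "ry": 0, "rz": 0},
    {"gripper": -1, "dx": 0.0285, "dy": -0.0089, "dz": 0, "rx": 0, "ry": 0, "rz": 0},
    {"gripper": -1, "dx": 0.0285, "dy": -0.0089, "dz": 0, "rx": 0, "ry": 0, "rz": 0},
    {"gripper": -1, "dx": 0.0285, "dy": -0.0089, "dz": 0, "rx": 0, "ry": 0, "rz": 0},
    {"gripper": -1, "dx": 0.0285, "dy": -0.0089, "dz": 0, "rx": 0, "ry": 0, "rz": 0},
    {"gripper": -1, "dx": 0, "dy": 0, "dz": 0, "rx": 0, "ry": 0, "rz": 0.12},
    {"gripper": -1, "dx": 0, "dy": 0, "dz": 0, "rx": 0, "ry": 0, "rz": 0.12},
    {"gripper": -1, "dx": 0, "dy": 0, "dz": 0, "rx": 0, "ry": 0, "rz": 0.12},
    {"gripper": -1, "dx": 0, "dy": 0, "dz": 0, "rx": 0, "ry": 0, "rz": 0}
  ]
}}

```text
clock: 1.53
tcp_pos: [0.4854, -0.3169, 0.231]
ee_rot: [[1.0, -0.003, -0.0], [-0.003, -1.0, 0.0], [-0.0, -0.0, -1.0]]
wrist_force: [-1.2, 0.0, -0.1]
width: 0.0858
```

```bash
python3 - <<'E'
from h import *
s=manip.sense(); print(s['tcp_pos'],s['ee_rot'],s['joints'])
c=grab('wrist'); cv2.imwrite('pics/w2.png',c['frame']); print(c['position'],np.round(c['orientation'],3).tolist())
E
```

```text
[ 0.48539557 -0.3168952   0.23095403] [[ 9.99996115e-01 -2.75266122e-03 -4.38491883e-04]
 [-2.75247505e-03 -9.99996122e-01  4.24611917e-04]
 [-4.39658995e-04 -4.23403330e-04 -9.99999814e-01]] [-7.83018342e-01  1.91801801e-01  1.59484464e+00 -8.55968367e-06
  1.35555654e+00  7.90532388e-01]
[ 0.55622584 -0.31835306  0.37339171] [[-0.003, -0.961, -0.276], [-1.0, 0.002, 0.001], [-0.0, 0.276, -0.961]]
```

View pics/w2.png

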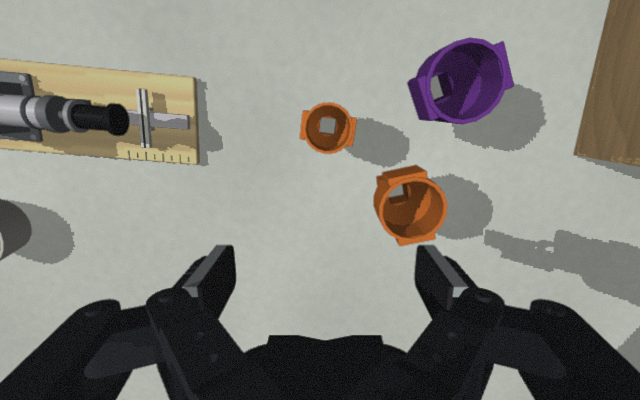

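```bash
python3 - <<'E'
from h import *
c=load('wrist'); im=c['frame']
hsv=cv2.cvtColor(im,cv2.COLOR_BGR2HSV)
m=cv2.inRange(hsv,(4,140,60),(18,255,255))
n,l,st,ce=cv2.connectedComponentsWithStats(m)
for i in range(1,n):
  if st[i,4]>300:
    vs,us=np.where(l==i); r=c['range_z'][vs,us]; k=r>0
    P=bydepth(c,np.c_[us,vs])[k]; zt=np.percentile(P[:,2],99); print(st[i],'ztop',zt, P.min(0),P.max(0))
    q=P[P[:,2]>zt-.006]; a=q[:,:2].min(0);b=q[:,:2].max(0); print('top',len(q),a,b,(a+b)/2,'med',np.median(q[:,2]))
    rect=cv2.minAreaRect((q[:,:2]*1000).astype(np.float32)); print(rect)
x=cv2.resize(im[90:170,280:380],None,fx=7,fy=7,interpolation=cv2.INTER_CUBIC); cv2.imwrite('pics/w2c.png',x)
E
```

```text
[ 300  103   57   50 1882] ztop 0.07105425551532835 [ 0.51479144 -0.34871029  0.01819338] [ 0.56179467 -0.29339342  0.0718547 ]
top 626 [ 0.51479144 -0.34871029] [ 0.56179467 -0.29339342] [ 0.53829305 -0.32105185] med 0.06928154714679272
((538.1525268554688, -321.09881591796875), (53.01970672607422, 47.90071487426758), 81.23255157470703)
[ 374  166   73   80 4123] ztop 0.09446035552299197 [ 0.4236483  -0.43615983 -0.00121946] [ 0.50034807 -0.3701194   0.09558595]
top 1280 [ 0.4236483  -0.43615983] [ 0.50026887 -0.3701194 ] [ 0.46195858 -0.40313962] med 0.09282815952689136
((461.8694152832031, -403.0331115722656), (72.270263671875, 66.16132354736328), 11.552865028381348)
```

View pics/w2c.png

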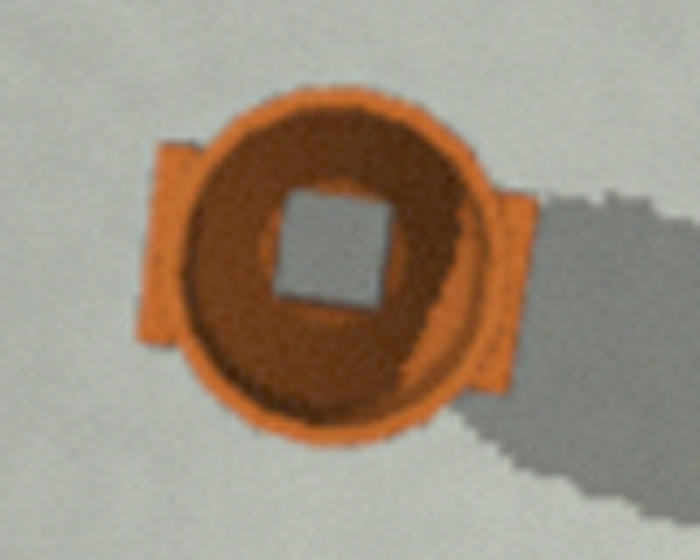

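```bash
python3 - <<'E'
from h import *
c=load('wrist')
uv=np.array([[160,143],[138,342],[510,392],[540,195]])/7+[279.6,89.6]
P=onplane(c,uv,.069); print(P, P.mean(0))
d=P[1]-P[2]; e=P[0]-P[3]; print(np.linalg.norm(d),np.linalg.norm(e)); 
for q in (d,e): print('closing dir deg',np.degrees(np.arctan2(q[1],q[0])))
for q in (P[0]-P[1],P[3]-P[2]): print('pad dir',np.degrees(np.arctan2(q[1],q[0])),np.linalg.norm(q))
# top rim ellipse
P2=onplane(c,np.array([[337,268],[337-0,268]])/7+[279.6,89.6],.07); print(P2[0])
E
```

```text
[[ 0.55536774 -0.29660196  0.069     ]
 [ 0.52826395 -0.29283629  0.069     ]
 [ 0.52108184 -0.34580562  0.069     ]
 [ 0.54827136 -0.349348    0.069     ]] [ 0.53824622 -0.32114797  0.069     ]
0.05345402696982211 0.053221261472908364
closing dir deg 82.27835262511765
closing dir deg 82.33751575811617
pad dir -7.909779710572753 0.027364132503899807
pad dir -7.422950090391694 0.027419313400704377
[ 0.53850452 -0.32107673  0.07      ]
```

Request:
{"fn": "jog_arm", "kwargs": {
  "steps": [
    {"gripper": -1, "dx": 0.0265, "dy": 0.002, "dz": 0, "rx": 0, "ry": 0, "rz": 0},
    {"gripper": -1, "dx": 0.0265, "dy": 0.002, "dz": 0, "rx": 0, "ry": 0, "rz": 0},
    {"gripper": -1, "dx": 0, "dy": 0, "dz": 0.02, "rx": 0, "ry": 0, "rz": 0.066},
    {"gripper": -1, "dx": 0, "dy": 0, "dz": 0.02, "rx": 0, "ry": 0, "rz": 0.066},
    {"gripper": -1, "dx": 0, "dy": 0, "dz": 0.03, "rx": 0, "ry": 0, "rz": 0},
    {"gripper": -1, "dx": 0, "dy": 0, "dz": 0.03, "rx": 0, "ry": 0, "rz": 0},
    {"gripper": -1, "dx": 0, "dy": 0, "dz": 0, "rx": 0, "ry": 0, "rz": 0},
    {"gripper": -1, "dx": 0, "dy": 0, "dz": 0, "rx": 0, "ry": 0, "rz": 0}
  ]
}}

```text
clock: 2.25
tcp_pos: [0.537, -0.3204, 0.1296]
ee_rot: [[0.992, -0.129, -0.003], [-0.129, -0.992, 0.003], [-0.004, -0.003, -1.0]]
wrist_force: [-0.1, -0.6, 0.1]
width: 0.0853
```

```bash
python3 - <<'E'
from h import *
s=manip.sense(); print(s['tcp_pos'],s['ee_rot'][:,0],s['joints'])
c=grab('wrist'); cv2.imwrite('pics/w3.png',c['frame'])
E
```

```text
[ 0.53699991 -0.32044303  0.12959617] [ 0.99169001 -0.12859286 -0.00384854] [-7.27525550e-01  3.95785663e-01  1.55275340e+00  1.23893717e-05
  1.19771992e+00  9.72222196e-01]
```

View pics/w3.png

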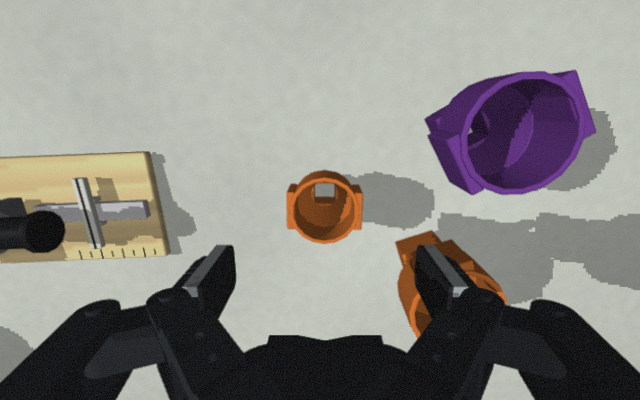

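Request:
{"fn": "jog_arm", "kwargs": {
  "steps": [
    {"gripper": -1, "dx": 0.0012, "dy": 0.0005, "dz": 0.02, "rx": 0, "ry": 0, "rz": 0},
    {"gripper": -1, "dx": 0, "dy": 0, "dz": 0.02, "rx": 0, "ry": 0, "rz": 0},
    {"gripper": -1, "dx": 0, "dy": 0, "dz": 0.02, "rx": 0, "ry": 0, "rz": 0},
    {"gripper": -1, "dx": 0, "dy": 0, "dz": 0.02, "rx": 0, "ry": 0, "rz": 0},
    {"gripper": -1, "dx": 0, "dy": 0, "dz": 0.0095, "rx": 0, "ry": 0, "rz": 0},
    {"gripper": -1, "dx": 0, "dy": 0, "dz": 0, "rx": 0, "ry": 0, "rz": 0},
    {"gripper": -1, "dx": 0, "dy": 0, "dz": 0, "rx": 0, "ry": 0, "rz": 0}
  ]
}}

```text
clock: 2.88
tcp_pos: [0.5402, -0.3227, 0.0434]
ee_rot: [[0.991, -0.13, 0.001], [-0.13, -0.991, -0.001], [0.002, 0.001, -1.0]]
wrist_force: [-0.4, -0.5, 0.2]
width: 0.0852
```

```bash
python3 - <<'E'
from h import *
s=manip.sense(); print(s['tcp_pos'],s['ee_rot'][:,0],s['ee_rot'][:,2],s['wrist_force'])
c=grab('wrist'); cv2.imwrite('pics/w4.png',c['frame'])
E
```

```text
[ 0.54023539 -0.3226956   0.04341215] [ 0.99146894 -0.13033367  0.00157103] [ 0.00142476 -0.00121553 -0.99999825] [-0.44648076 -0.50381322  0.20560021]
```

View pics/w4.png

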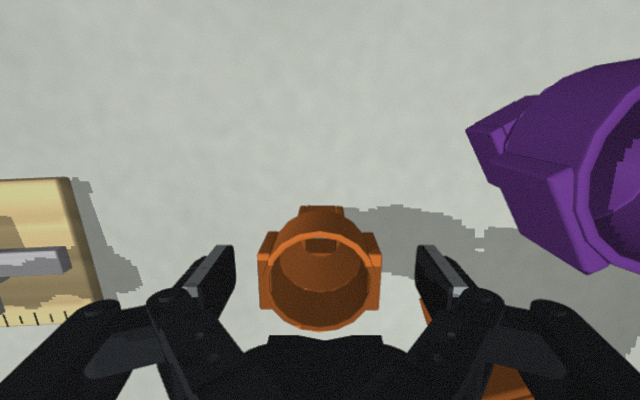

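Request:
{"fn": "jog_arm", "kwargs": {
  "steps": [
    {"gripper": -1, "dx": -0.002, "dy": -0.001, "dz": 0.002, "rx": 0, "ry": 0, "rz": 0},
    {"gripper": -1, "dx": 0, "dy": 0, "dz": 0, "rx": 0, "ry": 0, "rz": 0},
    {"gripper": -1, "dx": 0, "dy": 0, "dz": 0, "rx": 0, "ry": 0, "rz": 0},
    {"gripper": -1, "dx": 0, "dy": 0, "dz": 0, "rx": 0, "ry": 0, "rz": 0}
  ]
}}

```text
clock: 3.27
tcp_pos: [0.5378, -0.3209, 0.0405]
ee_rot: [[0.991, -0.131, 0.001], [-0.131, -0.991, -0.001], [0.001, 0.001, -1.0]]
wrist_force: [0.7, 0.1, -0.1]
width: 0.0851
```

Request:
{"fn": "jog_arm", "kwargs": {
  "steps": [
    {"gripper": 1, "dx": 0, "dy": 0, "dz": 0, "rx": 0, "ry": 0, "rz": 0},
    {"gripper": 1, "dx": 0, "dy": 0, "dz": 0, "rx": 0, "ry": 0, "rz": 0},
    {"gripper": 1, "dx": 0, "dy": 0, "dz": 0, "rx": 0, "ry": 0, "rz": 0},
    {"gripper": 1, "dx": 0, "dy": 0, "dz": 0, "rx": 0, "ry": 0, "rz": 0},
    {"gripper": 1, "dx": 0, "dy": 0, "dz": 0, "rx": 0, "ry": 0, "rz": 0},
    {"gripper": 1, "dx": 0, "dy": 0, "dz": 0, "rx": 0, "ry": 0, "rz": 0},
    {"gripper": 1, "dx": 0, "dy": 0, "dz": 0, "rx": 0, "ry": 0, "rz": 0},
    {"gripper": 1, "dx": 0, "dy": 0, "dz": 0, "rx": 0, "ry": 0, "rz": 0}
  ],
  "squeeze": 40
}}

```text
clock: 3.93
tcp_pos: [0.5378, -0.3208, 0.04]
ee_rot: [[0.991, -0.131, 0.0], [-0.131, -0.991, -0.0], [0.0, 0.0, -1.0]]
wrist_force: [0.4, 0.4, 3.4]
width: 0.0534
```

Request:
{"fn": "jog_arm", "kwargs": {
  "steps": [
    {"gripper": 1, "dx": 0, "dy": 0, "dz": -0.01, "rx": 0, "ry": 0, "rz": 0},
    {"gripper": 1, "dx": 0, "dy": 0, "dz": -0.02, "rx": 0, "ry": 0, "rz": 0},
    {"gripper": 1, "dx": 0, "dy": 0, "dz": -0.03, "rx": 0, "ry": 0, "rz": 0},
    {"gripper": 1, "dx": 0, "dy": 0, "dz": -0.03, "rx": 0, "ry": 0, "rz": 0},
    {"gripper": 1, "dx": 0, "dy": 0, "dz": -0.03, "rx": 0, "ry": 0, "rz": 0},
    {"gripper": 1, "dx": 0, "dy": 0, "dz": -0.03, "rx": 0, "ry": 0, "rz": 0},
    {"gripper": 1, "dx": 0, "dy": 0, "dz": -0.01, "rx": 0, "ry": 0, "rz": 0},
    {"gripper": 1, "dx": 0, "dy": 0, "dz": 0, "rx": 0, "ry": 0, "rz": 0},
    {"gripper": 1, "dx": 0, "dy": 0, "dz": 0, "rx": 0, "ry": 0, "rz": 0}
  ]
}}

```text
clock: 4.68
tcp_pos: [0.5373, -0.3206, 0.1994]
ee_rot: [[0.991, -0.131, -0.0], [-0.131, -0.991, -0.0], [-0.0, 0.0, -1.0]]
wrist_force: [0.7, 0.0, -0.1]
width: 0.0533
```

```bash
python3 - <<'E'
from h import *
s=manip.sense(); print(s['tcp_pos'],s['ee_rot'][:,0],s['ee_rot'][:,2],s['wrist_force'],s['width'])
c=grab('wrist'); t=grab('top'); cv2.imwrite('pics/w5.png',np.vstack([c['frame'][:, :],cv2.resize(t['frame'][150:300,170:490],(640,200))[:200]]))
E
```

```text
[ 0.53731556 -0.32059254  0.19942393] [ 9.91397294e-01 -1.30886968e-01 -8.73861976e-05] [-9.77442179e-05 -7.27127860e-05 -9.99999993e-01] [ 0.69567792  0.01521154 -0.10523259] 0.05325534519121755
```

View pics/w5.png

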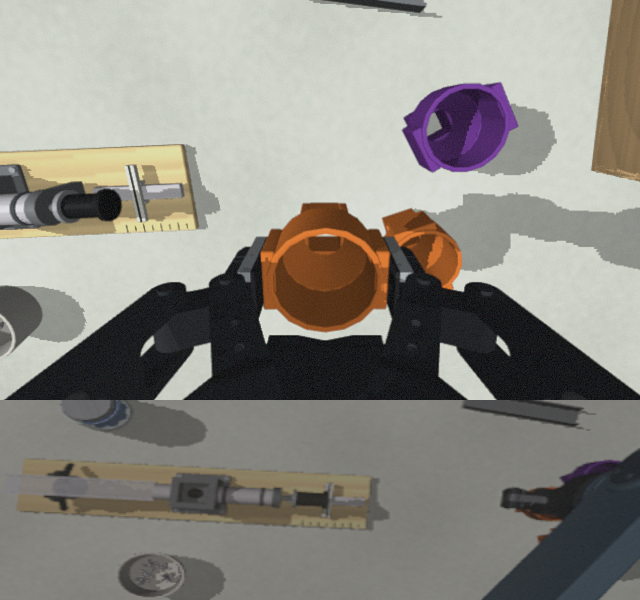

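Request:
{"fn": "jog_arm", "kwargs": {
  "steps": [
    {"gripper": 1, "dx": -0.0096, "dy": -0.0239, "dz": -0.005, "rx": 0, "ry": 0, "rz": 0},
    {"gripper": 1, "dx": -0.0096, "dy": -0.0239, "dz": -0.005, "rx": 0, "ry": 0, "rz": 0},
    {"gripper": 1, "dx": -0.0096, "dy": -0.0239, "dz": -0.005, "rx": 0, "ry": 0, "rz": 0},
    {"gripper": 1, "dx": -0.0096, "dy": -0.0239, "dz": -0.005, "rx": 0, "ry": 0, "rz": 0},
    {"gripper": 1, "dx": -0.0096, "dy": -0.0239, "dz": -0.005, "rx": 0, "ry": 0, "rz": 0},
    {"gripper": 1, "dx": -0.0096, "dy": -0.0239, "dz": -0.005, "rx": 0, "ry": 0, "rz": 0},
    {"gripper": 1, "dx": -0.0096, "dy": -0.0239, "dz": -0.005, "rx": 0, "ry": 0, "rz": 0},
    {"gripper": 1, "dx": -0.0096, "dy": -0.0239, "dz": -0.005, "rx": 0, "ry": 0, "rz": 0},
    {"gripper": 1, "dx": -0.0096, "dy": -0.0239, "dz": -0.005, "rx": 0, "ry": 0, "rz": 0},
    {"gripper": 1, "dx": -0.0096, "dy": -0.0239, "dz": -0.005, "rx": 0, "ry": 0, "rz": 0},
    {"gripper": 1, "dx": -0.0096, "dy": -0.0239, "dz": -0.005, "rx": 0, "ry": 0, "rz": 0},
    {"gripper": 1, "dx": -0.0096, "dy": -0.0239, "dz": -0.005, "rx": 0, "ry": 0, "rz": 0},
    {"gripper": 1, "dx": 0, "dy": 0, "dz": 0, "rx": 0, "ry": 0, "rz": -0.056},
    {"gripper": 1, "dx": 0, "dy": 0, "dz": 0, "rx": 0, "ry": 0, "rz": 0},
    {"gripper": 1, "dx": 0, "dy": 0, "dz": 0, "rx": 0, "ry": 0, "rz": 0},
    {"gripper": 1, "dx": 0, "dy": 0, "dz": 0, "rx": 0, "ry": 0, "rz": 0}
  ]
}}

```text
clock: 6.12
tcp_pos: [0.4605, -0.0216, 0.2585]
ee_rot: [[0.997, -0.077, -0.002], [-0.077, -0.997, 0.001], [-0.002, -0.0, -1.0]]
wrist_force: [0.5, 0.1, -0.7]
width: 0.0536
```

```bash
python3 - <<'E'
from h import *
s=manip.sense(); print(s['tcp_pos'],s['ee_rot'][:,0],s['ee_rot'][:,2],s['wrist_force'],s['width'])
c=grab('wrist'); cv2.imwrite('pics/w6.png',c['frame'])
E
```

```text
[ 0.46045535 -0.02162734  0.25851718] [ 0.9970239  -0.07705872 -0.00230128] [-2.26889354e-03  5.07835542e-04 -9.99997297e-01] [ 0.46965177  0.11112674 -0.68096506] 0.05358864704190964
```

View pics/w6.png

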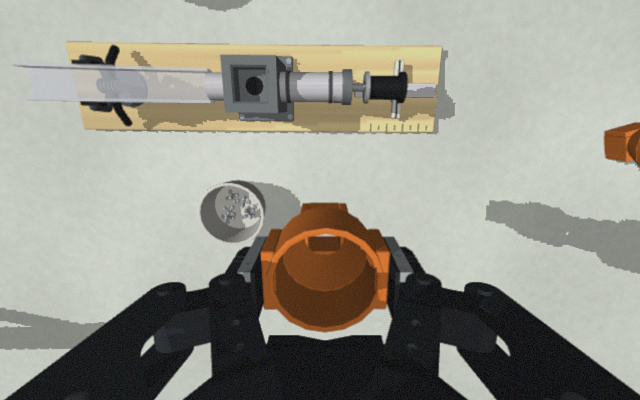

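```bash
python3 - <<'E'
from h import *
c=load('wrist'); im=c['frame']
x=cv2.resize(im[45:130,210:300],None,fx=6,fy=6,interpolation=cv2.INTER_CUBIC)
y=cv2.resize(im[45:130,320:450],None,fx=6,fy=6,interpolation=cv2.INTER_CUBIC)
cv2.imwrite('pics/w6a.png',x);cv2.imwrite('pics/w6b.png',y)
E
```

```text
(no output)
```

View pics/w6a.png

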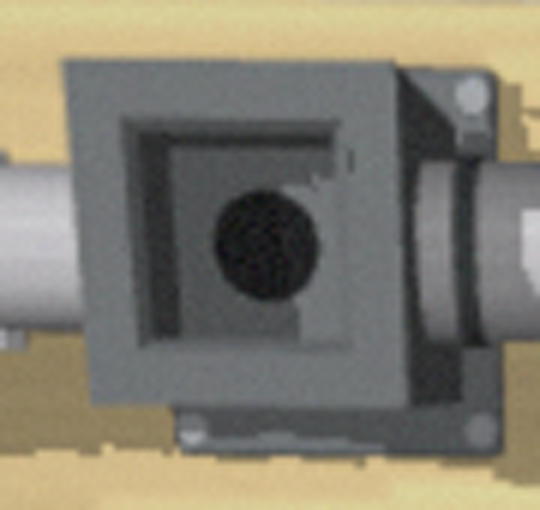

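View pics/w6b.png

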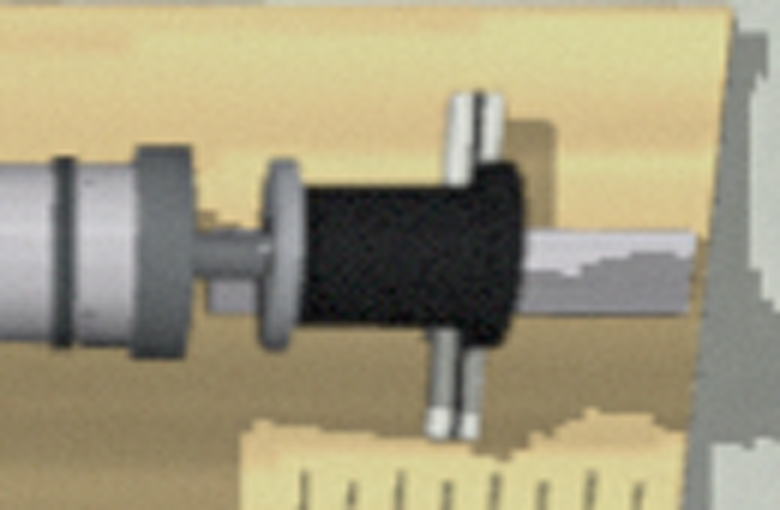

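```bash
python3 - <<'E'
from h import *
c=load('wrist')
o=np.array([209.6,44.6])
B=onplane(c,np.array([[65,62],[392,62],[408,405],[92,404]])/6+o,.092); print(B,B.mean(0)); C=B.mean(0)
for i in range(4): d=B[(i+1)%4]-B[i]; print(np.linalg.norm(d),np.degrees(np.arctan2(d[1],d[0]))%90)
yy=np.degrees(np.arctan2(*(B[0]-B[1]+B[3]-B[2])[[1,0]])); print('launcher x yaw',yy)
o2=np.array([319.6,44.6])
M=onplane(c,np.array([[480,93],[459,438]])/6+o2,.024); print('marker ends',M,np.linalg.norm(M[0]-M[1]))
K_=onplane(c,np.array([[283,252]])/6+o2,.06); print('collar',K_)
# board far corner
t=np.radians(yy); X=np.array([np.cos(t),np.sin(t)]); Y=np.array([-X[1],X[0]])
for n,p in (('mk',M.mean(0)),('col',K_[0])): d=p[:2]-C[:2]; print(n,d@X,d@Y)
i=bydepth(c,[[70/6*1+o[0],75/6+o[1]],[100/6+o[0],385/6+o[1]]]);print(i)
E
```

```text
[[0.58629635 0.06525713 0.092     ]
 [0.58257968 0.01460218 0.092     ]
 [0.53142947 0.01839255 0.092     ]
 [0.53544329 0.06990625 0.092     ]] [0.5589372  0.04203953 0.092     ]
0.05079111828905342 85.80359858501727
0.05129045647935573 85.76197388489095
0.051669838794565125 85.54465939261713
0.051065136521894754 84.77639085271751
launcher x yaw 85.67301863628994
marker ends [[ 0.5774327  -0.11758806  0.024     ]
 [ 0.51406391 -0.11305185  0.024     ]] 0.06353094935604665
collar [[ 0.54999146 -0.07426265  0.06      ]]
mk -0.15790604343447043 0.0012787931178204343
col -0.11664562618129738 0.00014543809724410113
[[0.58440425 0.06479238 0.09206392]
 [0.538308   0.06823618 0.09155205]]
```

Request:
{"fn": "jog_arm", "kwargs": {
  "steps": [
    {"gripper": 1, "dx": 0.0184, "dy": -0.0142, "dz": 0, "rx": 0, "ry": 0, "rz": 0},
    {"gripper": 1, "dx": 0.0184, "dy": -0.0142, "dz": 0.012, "rx": 0, "ry": 0, "rz": 0},
    {"gripper": 1, "dx": 0.0184, "dy": -0.0142, "dz": 0.02, "rx": 0, "ry": 0, "rz": 0},
    {"gripper": 1, "dx": 0.0184, "dy": -0.0142, "dz": 0.02, "rx": 0, "ry": 0, "rz": 0},
    {"gripper": 1, "dx": 0.0186, "dy": -0.0141, "dz": 0.02, "rx": 0, "ry": 0, "rz": 0},
    {"gripper": 1, "dx": 0, "dy": 0, "dz": 0, "rx": 0, "ry": 0, "rz": 0},
    {"gripper": 1, "dx": 0, "dy": 0, "dz": 0, "rx": 0, "ry": 0, "rz": 0},
    {"gripper": 1, "dx": 0, "dy": 0, "dz": 0, "rx": 0, "ry": 0, "rz": 0},
    {"gripper": 1, "dx": 0, "dy": 0, "dz": 0, "rx": 0, "ry": 0, "rz": 0}
  ]
}}

```text
clock: 6.92
tcp_pos: [0.5583, 0.0416, 0.1887]
ee_rot: [[0.997, -0.076, 0.001], [-0.076, -0.997, -0.0], [0.001, 0.0, -1.0]]
wrist_force: [-0.0, -0.0, -0.8]
width: 0.0533
```

```bash
python3 - <<'E'
from h import *
s=manip.sense(); print(s['tcp_pos'],s['ee_rot'][:,0],s['ee_rot'][:,2],s['wrist_force'],s['width'])
c=grab('wrist'); cv2.imwrite('pics/w7.png',c['frame'])
d=grab('scene'); cv2.imwrite('pics/s7.png',cv2.resize(d['frame'][130:290,265:445],None,fx=3.5,fy=3.5,interpolation=cv2.INTER_CUBIC))
E
```

```text
[0.55831418 0.04164524 0.18873204] [ 0.99707798 -0.07637998  0.00126395] [ 1.24070875e-03 -3.51720681e-04 -9.99999168e-01] [-0.00284617 -0.02631393 -0.79178521] 0.05329527620175621
```

View pics/w7.png

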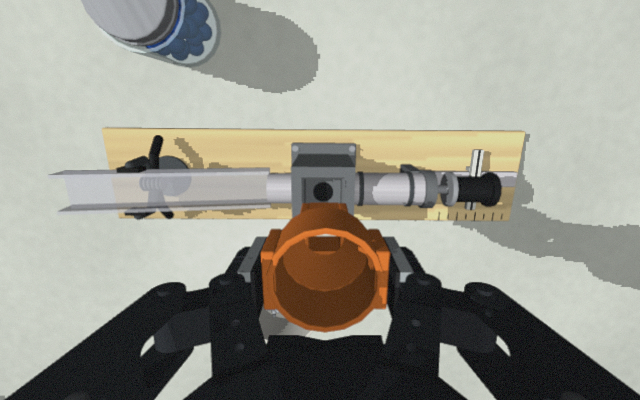

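View pics/s7.png

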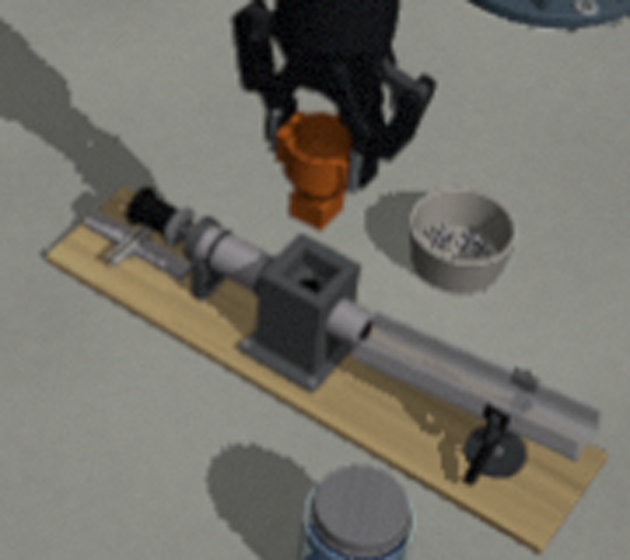

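```bash
python3 - <<'E'
from h import *
s=manip.sense(); T=s['tcp_pos'];R=s['ee_rot']
t=np.radians(85.67);X=np.array([np.cos(t),np.sin(t),0]);Y=np.array([-X[1],X[0],0])
S=np.array([.5589,.0420,.092])
blk=[S+.026*(a*X+b*Y) for a,b in((1,1),(1,-1),(-1,-1),(-1,1))]
hole=[S+.0155*(a*X+b*Y) for a,b in((1,1),(1,-1),(-1,-1),(-1,1))]
U=T+R[:,2]*.040; 
stem=[U+.014*(a*R[:,0]+b*R[:,1]) for a,b in((1,1),(1,-1),(-1,-1),(-1,1))]
top=[T-R[:,2]*.030+.025*(np.cos(q)*R[:,0]+np.sin(q)*R[:,1]) for q in np.linspace(0,6.28,60)]
pads=[T-R[:,2]*.029+(.014*a*R[:,0]+b*.027*R[:,1]) for a,b in((1,1),(1,-1),(-1,-1),(-1,1))]
for n,box,f in (('scene',(330,160,60,70),9),('wrist',(250,130,150,210),3.8)):
    c=load(n); u,v,w,h=box; im=cv2.resize(c['frame'][v:v+h,u:u+w],None,fx=f,fy=f,interpolation=cv2.INTER_CUBIC)
    im=cv2.convertScaleAbs(im,alpha=1.5)
    for P,col in((blk,(0,255,0)),(hole,(0,255,255)),(stem,(255,0,0)),(top,(255,255,0)),(pads,(255,0,255))):
        p=((proj(c,P)-[u,v]+.5)*f).astype(int); cv2.polylines(im,[p.reshape(-1,1,2)],True,col,1)
    cv2.imwrite('pics/o7%s.png'%n,im)
E
```

```text
(no output)
```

View pics/o7scene.png

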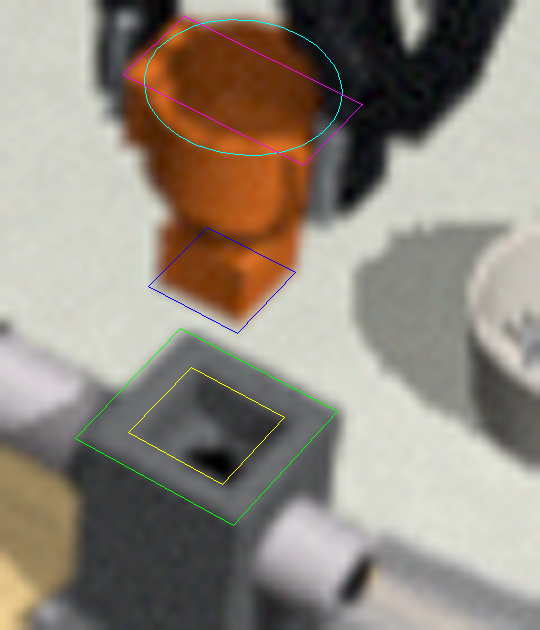

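View pics/o7wrist.png

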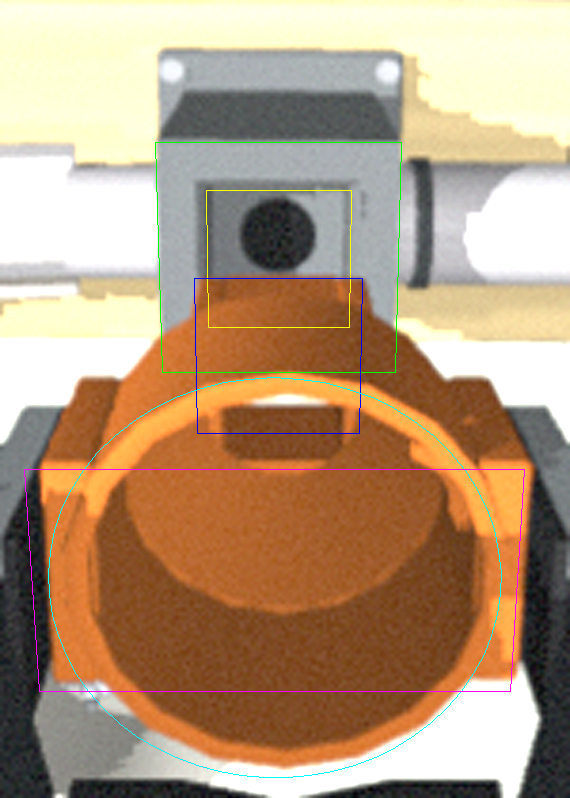

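```bash
python3 - <<'E'
from h import *
c=load('scene'); u,v,w,h,f=335,175,40,30,18
im=cv2.resize(c['frame'][v:v+h,u:u+w],None,fx=f,fy=f,interpolation=cv2.INTER_CUBIC)
cv2.imwrite('pics/o8.png',cv2.convertScaleAbs(im,alpha=1.7))
s=manip.sense(); T=s['tcp_pos'];R=s['ee_rot'];U=T+R[:,2]*.040
print(proj(c,[U+.014*(a*R[:,0]+b*R[:,1]) for a,b in((1,1),(1,-1),(-1,-1),(-1,1))]))
b=proj(c,[U])
for d in np.eye(3)*.001: print(proj(c,[U+d])-b)
w=load('wrist'); u,v,wd,h,f=255,225,140,110,5.5
cv2.imwrite('pics/o9.png',cv2.resize(w['frame'][v:v+h,u:u+wd],None,fx=f,fy=f,interpolation=cv2.INTER_CUBIC))
b=proj(w,[T-R[:,2]*.03])
for d in np.eye(3)*.001: print(proj(w,[T-R[:,2]*.03+d])-b)
E
```

```text
[[346.04823731 191.33547762]
 [355.88050295 196.52856059]
 [362.29779075 189.78058522]
 [352.54161975 184.72978946]]
[[-0.20339926  0.25244642]]
[[0.36648525 0.16411685]]
[[ 0.03123046 -0.29164707]]
[[-0.18797529 -2.10055623]]
[[-2.37010272  0.16107888]]
[[-0.02206172  1.33509876]]
```

View pics/o8.png

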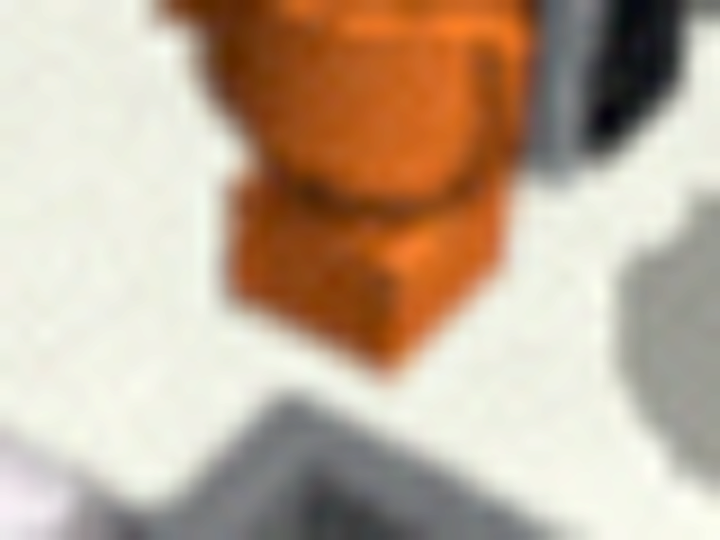

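View pics/o9.png

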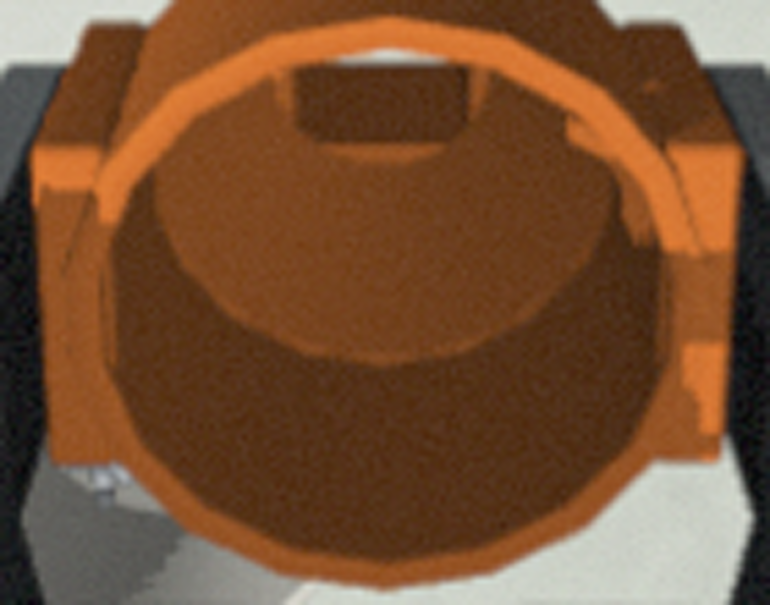

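```bash
python3 - <<'E'
from h import *
from scipy.optimize import least_squares
s=manip.sense(); T=s['tcp_pos'];R=s['ee_rot'];w=load('wrist')
uv=np.array([[35,148],[742,145],[720,460],[52,462]])/5.5+[254.6,224.6]
L=np.array([[.014,-.027,-.029],[.014,.027,-.029],[-.014,.027,-.029],[-.014,-.027,-.029]])
f=lambda p:(proj(w,T+(L+p)@R.T)-uv).ravel()
r=least_squares(f,np.zeros(3)); print(r.x*1000,r.fun)
for z in(0,.0015):
  g=lambda p:f(np.r_[p,z]); q=least_squares(g,np.zeros(2)); print(z,q.x*1000,q.fun.round(1))
E
```

```text
[-0.55571763  1.34453436  2.76701517] [-0.18531425 -0.36757181 -0.24734435  0.17214368  0.16530802  0.28281983
  0.29119049 -0.0762266 ]
0 [1.06949834 1.34225377] [-1.8 -0.9  1.4 -0.4  1.6  1.1 -1.1  0.8]
0.0015 [0.18891233 1.34349012] [-0.9 -0.6  0.5 -0.1  0.8  0.7 -0.4  0.3]
```

```bash
python3 - <<'E'
from h import *
w=load('wrist'); u,v,wd,h,f=275,130,100,90,7
cv2.imwrite('pics/o10.png',cv2.resize(w['frame'][v:v+h,u:u+wd],None,fx=f,fy=f,interpolation=cv2.INTER_CUBIC))
E
```

```text
(no output)
```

View pics/o10.png

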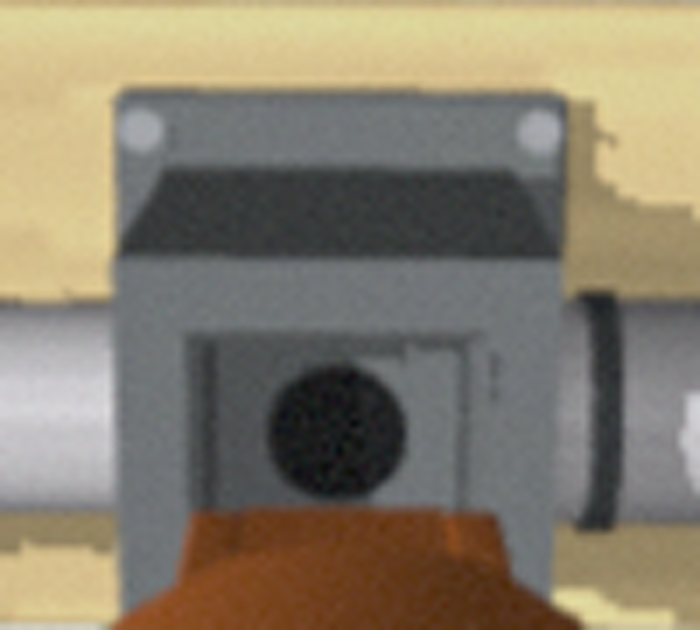

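```bash
cat >> h.py <<'E'
BIAS=np.array([-.00056,.00134,.00277])
def corr(w,R):
    w=dict(w); w['position']=np.array(w['position'])-R@BIAS; return w
E
python3 - <<'E'
from h import *
s=manip.sense(); T=s['tcp_pos'];R=s['ee_rot'];w0=load('wrist');print(w0['cx'],w0['cy'])
for w in (w0,corr(w0,R)):
    o=[274.6,129.6]
    B=onplane(w,np.array([[114,258],[560,257]])/7+o,.092); print('W',np.linalg.norm(B[0]-B[1]))
    loc=(B-T)@R; print('block far edge tool frame mm',(loc*1000).round(2),'yaw',np.degrees(np.arctan2(*(B[0]-B[1])[1::-1])))
    H=onplane(w,np.array([[185,333],[490,331]])/7+o,.092); print('hole far edge',((H-T)@R*1000).round(2),np.linalg.norm(H[0]-H[1]))
    G=onplane(w,np.array([[195,515],[498,515]])/7+o,T[2]-.04); print('stem bottom far',((G-T)@R*1000).round(2),np.linalg.norm(G[0]-G[1]))
E
```

```text
324.7821033816112 195.85465592645937
W 0.05105311107550305
block far edge tool frame mm [[ 26.64 -25.91  97.19]
 [ 26.75  25.14  97.21]] yaw 85.75253536822038
hole far edge [[ 17.87 -17.98  97.18]
 [ 18.11  17.28  97.19]] 0.035265845806752814
stem bottom far [[ 13.76 -12.85  40.03]
 [ 13.76  14.48  40.03]] 0.02733103478911295
W 0.051644358995989376
block far edge tool frame mm [[ 26.69 -27.57  97.19]
 [ 26.8   24.07  97.21]] yaw 85.75253536822021
hole far edge [[ 17.82 -19.54  97.18]
 [ 18.05  16.13  97.19]] 0.03567426083882788
stem bottom far [[ 13.45 -14.41  40.03]
 [ 13.45  13.34  40.03]] 0.027746869580153
```

Request:
{"fn": "jog_arm", "kwargs": {
  "steps": [
    {"gripper": 1, "dx": 0.001, "dy": -0.0012, "dz": 0.01, "rx": 0, "ry": 0, "rz": 0},
    {"gripper": 1, "dx": 0, "dy": 0, "dz": 0.02, "rx": 0, "ry": 0, "rz": 0},
    {"gripper": 1, "dx": 0, "dy": 0, "dz": 0.02, "rx": 0, "ry": 0, "rz": 0},
    {"gripper": 1, "dx": 0, "dy": 0, "dz": 0, "rx": 0, "ry": 0, "rz": 0},
    {"gripper": 1, "dx": 0, "dy": 0, "dz": 0, "rx": 0, "ry": 0, "rz": 0},
    {"gripper": 1, "dx": 0, "dy": 0, "dz": 0, "rx": 0, "ry": 0, "rz": 0},
    {"gripper": 1, "dx": 0, "dy": 0, "dz": 0, "rx": 0, "ry": 0, "rz": 0}
  ]
}}

```text
clock: 7.6
tcp_pos: [0.5602, 0.0435, 0.1393]
ee_rot: [[0.997, -0.075, 0.003], [-0.075, -0.997, -0.0], [0.003, 0.0, -1.0]]
wrist_force: [-0.1, 0.1, 0.8]
width: 0.0532
```

```bash
python3 - <<'E'
from h import *
s=manip.sense(); print(s['tcp_pos'],s['ee_rot'][:,0],s['ee_rot'][:,2],s['wrist_force'],s['width'])
c=grab('wrist'); d=grab('scene'); t=grab('top')
cv2.imwrite('pics/s11.png',np.hstack([cv2.resize(d['frame'][160:240,320:400],(400,400),interpolation=cv2.INTER_CUBIC),cv2.resize(c['frame'][120:280,240:400],(400,400),interpolation=cv2.INTER_CUBIC)]))
E
```

```text
[0.56021906 0.04345147 0.13930144] [ 0.99716446 -0.07521077  0.00252615] [ 2.50758462e-03 -3.41220697e-04 -9.99996798e-01] [-0.06641278  0.12205148  0.76653421] 0.053242033281309116
```

View pics/s11.png

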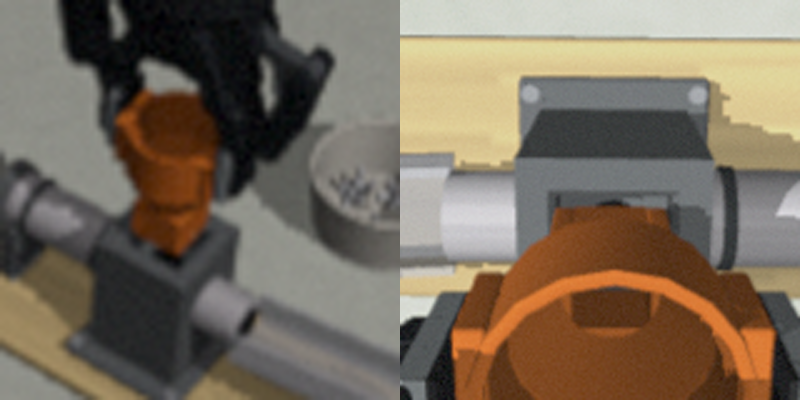

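```bash
python3 - <<'E'
from h import *
w=load('wrist'); u,v,wd,h,f=275,170,100,60,7
cv2.imwrite('pics/o12.png',cv2.convertScaleAbs(cv2.resize(w['frame'][v:v+h,u:u+wd],None,fx=f,fy=f,interpolation=cv2.INTER_CUBIC),alpha=1.4))
E
```

```text
(no output)
```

View pics/o12.png

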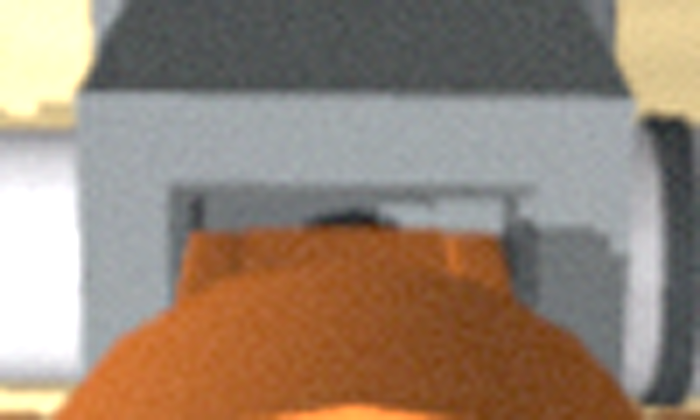

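```bash
python3 - <<'E'
from h import *
s=manip.sense(); T=s['tcp_pos'];R=s['ee_rot'];w0=load('wrist'); print(T)
for w in (w0,corr(w0,R)):
    o=[274.6,169.6]
    for n,uv,z in(('block',[[77,95],[633,97]],.092),('hole',[[170,187],[533,187]],.092),('stem',[[190,233],[503,233]],T[2]-.04)):
        B=onplane(w,np.array(uv)/7+o,z); l=(B-T)@R*1000; print(n,np.linalg.norm(B[0]-B[1])*1000,l.mean(0).round(2))
E
```

```text
[0.55995256 0.04355129 0.13893823]
block 51.308663796244296 [25.2   1.57 46.99]
hole 33.91437600886827 [16.46  1.24 46.97]
stem 28.35055286851112 [14.13  0.78 40.03]
block 52.05720846842224 [25.09  0.23 46.99]
hole 34.40915454320102 [16.23 -0.1  46.97]
stem 28.779842023922203 [13.82 -0.56 40.03]
```

Request:
{"fn": "jog_arm", "kwargs": {
  "steps": [
    {"gripper": 1, "dx": 0, "dy": 0, "dz": 0, "rx": 0, "ry": 0, "rz": 0},
    {"gripper": 1, "dx": 0, "dy": 0, "dz": 0, "rx": 0, "ry": 0, "rz": 0},
    {"gripper": 1, "dx": 0, "dy": 0, "dz": 0, "rx": 0, "ry": 0, "rz": 0}
  ]
}}

```text
clock: 8.0
tcp_pos: [0.5593, 0.0436, 0.138]
ee_rot: [[0.997, -0.075, 0.0], [-0.075, -0.997, -0.0], [0.0, 0.0, -1.0]]
wrist_force: [-0.5, -1.0, -0.3]
width: 0.0534
```

Request:
{"fn": "jog_arm", "kwargs": {
  "steps": [
    {"gripper": 1, "dx": -0.0001, "dy": 0.0005, "dz": 0.003, "rx": 0, "ry": 0, "rz": 0},
    {"gripper": 1, "dx": 0, "dy": 0, "dz": 0.003, "rx": 0, "ry": 0, "rz": 0},
    {"gripper": 1, "dx": 0, "dy": 0, "dz": 0.003, "rx": 0, "ry": 0, "rz": 0},
    {"gripper": 1, "dx": 0, "dy": 0, "dz": 0.003, "rx": 0, "ry": 0, "rz": 0},
    {"gripper": 1, "dx": 0, "dy": 0, "dz": 0.003, "rx": 0, "ry": 0, "rz": 0},
    {"gripper": 1, "dx": 0, "dy": 0, "dz": 0, "rx": 0, "ry": 0, "rz": 0},
    {"gripper": 1, "dx": 0, "dy": 0, "dz": 0, "rx": 0, "ry": 0, "rz": 0}
  ]
}}

```text
clock: 8.58
tcp_pos: [0.5588, 0.0432, 0.1224]
ee_rot: [[0.997, -0.075, -0.001], [-0.075, -0.997, 0.0], [-0.001, -0.0, -1.0]]
wrist_force: [-0.2, 0.9, 1.0]
width: 0.0534
```

Request:
{"fn": "jog_arm", "kwargs": {
  "steps": [
    {"gripper": 1, "dx": 0, "dy": 0, "dz": 0.003, "rx": 0, "ry": 0, "rz": 0},
    {"gripper": 1, "dx": 0, "dy": 0, "dz": 0.003, "rx": 0, "ry": 0, "rz": 0},
    {"gripper": 1, "dx": 0, "dy": 0, "dz": 0.002, "rx": 0, "ry": 0, "rz": 0},
    {"gripper": 1, "dx": 0, "dy": 0, "dz": 0.002, "rx": 0, "ry": 0, "rz": 0},
    {"gripper": 1, "dx": 0, "dy": 0, "dz": 0, "rx": 0, "ry": 0, "rz": 0},
    {"gripper": 1, "dx": 0, "dy": 0, "dz": 0, "rx": 0, "ry": 0, "rz": 0},
    {"gripper": 1, "dx": 0, "dy": 0, "dz": 0, "rx": 0, "ry": 0, "rz": 0}
  ]
}}

```text
clock: 9.17
tcp_pos: [0.5591, 0.0431, 0.1128]
ee_rot: [[0.997, -0.075, 0.0], [-0.075, -0.997, -0.0], [0.0, 0.0, -1.0]]
wrist_force: [-1.1, -0.1, -0.7]
width: 0.0532
```

Request:
{"fn": "jog_arm", "kwargs": {
  "steps": [
    {"gripper": 1, "dx": 0, "dy": 0, "dz": 0.001, "rx": 0, "ry": 0, "rz": 0},
    {"gripper": 1, "dx": 0, "dy": 0, "dz": 0.001, "rx": 0, "ry": 0, "rz": 0},
    {"gripper": 1, "dx": 0, "dy": 0, "dz": 0, "rx": 0, "ry": 0, "rz": 0},
    {"gripper": 1, "dx": 0, "dy": 0, "dz": 0, "rx": 0, "ry": 0, "rz": 0},
    {"gripper": 1, "dx": 0, "dy": 0, "dz": 0, "rx": 0, "ry": 0, "rz": 0}
  ]
}}

```text
clock: 9.58
tcp_pos: [0.5596, 0.0431, 0.112]
ee_rot: [[0.997, -0.075, 0.001], [-0.075, -0.997, -0.0], [0.001, 0.0, -1.0]]
wrist_force: [-1.5, 0.6, 6.4]
width: 0.0536
```

Request:
{"fn": "jog_arm", "kwargs": {
  "steps": [
    {"gripper": -1, "dx": 0, "dy": 0, "dz": 0, "rx": 0, "ry": 0, "rz": 0},
    {"gripper": -1, "dx": 0, "dy": 0, "dz": 0, "rx": 0, "ry": 0, "rz": 0},
    {"gripper": -1, "dx": 0, "dy": 0, "dz": 0, "rx": 0, "ry": 0, "rz": 0},
    {"gripper": -1, "dx": 0, "dy": 0, "dz": 0, "rx": 0, "ry": 0, "rz": 0},
    {"gripper": -1, "dx": 0, "dy": 0, "dz": 0, "rx": 0, "ry": 0, "rz": 0},
    {"gripper": -1, "dx": 0, "dy": 0, "dz": 0, "rx": 0, "ry": 0, "rz": 0},
    {"gripper": -1, "dx": 0, "dy": 0, "dz": -0.005, "rx": 0, "ry": 0, "rz": 0},
    {"gripper": -1, "dx": 0, "dy": 0, "dz": -0.015, "rx": 0, "ry": 0, "rz": 0},
    {"gripper": -1, "dx": 0, "dy": 0, "dz": -0.03, "rx": 0, "ry": 0, "rz": 0},
    {"gripper": -1, "dx": 0, "dy": 0, "dz": -0.03, "rx": 0, "ry": 0, "rz": 0},
    {"gripper": -1, "dx": 0, "dy": 0, "dz": -0.02, "rx": 0, "ry": 0, "rz": 0},
    {"gripper": -1, "dx": 0, "dy": 0, "dz": 0, "rx": 0, "ry": 0, "rz": 0},
    {"gripper": -1, "dx": 0, "dy": 0, "dz": 0, "rx": 0, "ry": 0, "rz": 0}
  ]
}}

```text
clock: 10.67
tcp_pos: [0.5601, 0.043, 0.2126]
ee_rot: [[0.997, -0.075, 0.004], [-0.075, -0.997, -0.0], [0.004, 0.0, -1.0]]
wrist_force: [0.8, 0.1, -0.4]
width: 0.0852
```

```bash
python3 - <<'E'
from h import *
s=manip.sense(); print(s['tcp_pos'],s['ee_rot'][:,0],s['ee_rot'][:,2],s['wrist_force'],s['width'])
c=grab('wrist'); d=grab('scene')
cv2.imwrite('pics/s13.png',np.hstack([cv2.resize(d['frame'][160:260,310:410],(400,400),interpolation=cv2.INTER_CUBIC),cv2.resize(c['frame'][120:320,220:420],(400,400),interpolation=cv2.INTER_CUBIC)]))
hsv=cv2.cvtColor(c['frame'],cv2.COLOR_BGR2HSV); m=cv2.inRange(hsv,(4,140,60),(18,255,255)); vs,us=np.where(m>0)
P=bydepth(corr(c,s['ee_rot']),np.c_[us,vs]); print(np.percentile(P[:,2],[50,90,97,99]))
E
```

```text
[0.56006879 0.04300635 0.2126062 ] [ 0.9971714  -0.07507529  0.00359087] [ 3.56569409e-03 -4.69378096e-04 -9.99993533e-01] [ 0.77535162  0.10388149 -0.37520026] 0.08515839010440202
[0.12785978 0.14448279 0.14512851 0.14559532]
```

View pics/s13.png

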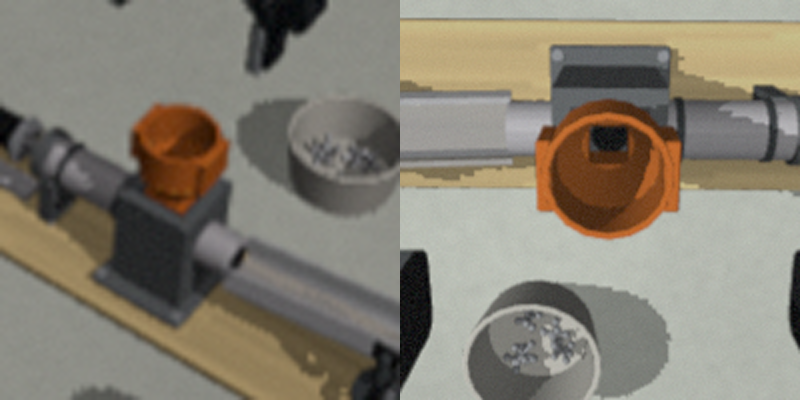

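Request:
{"fn": "jog_arm", "kwargs": {
  "steps": [
    {"gripper": -1, "dx": 0, "dy": 0.0223, "dz": 0, "rx": 0, "ry": 0, "rz": 0},
    {"gripper": -1, "dx": 0, "dy": 0.0223, "dz": 0, "rx": 0, "ry": 0, "rz": 0},
    {"gripper": -1, "dx": 0, "dy": 0.0223, "dz": 0, "rx": 0, "ry": 0, "rz": 0},
    {"gripper": -1, "dx": 0, "dy": 0.0223, "dz": 0, "rx": 0, "ry": 0, "rz": 0},
    {"gripper": -1, "dx": 0, "dy": 0.0223, "dz": 0, "rx": 0, "ry": 0, "rz": 0},
    {"gripper": -1, "dx": -0.0008, "dy": 0.0223, "dz": 0, "rx": 0, "ry": 0, "rz": 0},
    {"gripper": -1, "dx": 0, "dy": 0, "dz": 0, "rx": 0, "ry": 0, "rz": -0.12},
    {"gripper": -1, "dx": 0, "dy": 0, "dz": 0, "rx": 0, "ry": 0, "rz": -0.12},
    {"gripper": -1, "dx": 0, "dy": 0, "dz": 0, "rx": 0, "ry": 0, "rz": -0.12},
    {"gripper": -1, "dx": 0, "dy": 0, "dz": 0, "rx": 0, "ry": 0, "rz": -0.12},
    {"gripper": -1, "dx": 0, "dy": 0, "dz": 0, "rx": 0, "ry": 0, "rz": -0.12},
    {"gripper": -1, "dx": 0, "dy": 0, "dz": 0, "rx": 0, "ry": 0, "rz": -0.12},
    {"gripper": -1, "dx": 0, "dy": 0, "dz": 0, "rx": 0, "ry": 0, "rz": -0.12},
    {"gripper": -1, "dx": 0, "dy": 0, "dz": 0, "rx": 0, "ry": 0, "rz": -0.12},
    {"gripper": -1, "dx": 0, "dy": 0, "dz": 0, "rx": 0, "ry": 0, "rz": -0.12},
    {"gripper": -1, "dx": 0, "dy": 0, "dz": 0, "rx": 0, "ry": 0, "rz": -0.12},
    {"gripper": -1, "dx": 0, "dy": 0, "dz": 0, "rx": 0, "ry": 0, "rz": -0.12},
    {"gripper": -1, "dx": 0, "dy": 0, "dz": 0, "rx": 0, "ry": 0, "rz": -0.12},
    {"gripper": -1, "dx": 0, "dy": 0, "dz": 0, "rx": 0, "ry": 0, "rz": -0.12},
    {"gripper": -1, "dx": 0, "dy": 0, "dz": 0, "rx": 0, "ry": 0, "rz": 0}
  ]
}}

```text
clock: 12.43
tcp_pos: [0.5472, -0.0899, 0.2089]
ee_rot: [[0.082, 0.997, -0.003], [0.997, -0.082, 0.001], [0.001, -0.003, -1.0]]
wrist_force: [-0.7, 0.9, 1.2]
width: 0.0856
```

Request:
{"fn": "jog_arm", "kwargs": {
  "steps": [
    {"gripper": -1, "dx": 0, "dy": 0, "dz": 0, "rx": 0, "ry": 0, "rz": 0},
    {"gripper": -1, "dx": 0, "dy": 0, "dz": 0, "rx": 0, "ry": 0, "rz": 0},
    {"gripper": -1, "dx": 0, "dy": 0, "dz": 0, "rx": 0, "ry": 0, "rz": 0}
  ]
}}

```text
clock: 12.68
tcp_pos: [0.548, -0.0902, 0.2102]
ee_rot: [[0.088, 0.996, -0.001], [0.996, -0.088, 0.0], [0.0, -0.001, -1.0]]
wrist_force: [-0.7, -0.5, 1.0]
width: 0.0853
```

```bash
python3 - <<'E'
from h import *
s=manip.sense(); R=s['ee_rot'];print(s['tcp_pos'],R[:,0],R[:,2],s['joints'])
print('yaw',np.degrees(np.arctan2(R[1,0],R[0,0])))
c=grab('wrist'); cv2.imwrite('pics/w14.png',c['frame'])
E
```

```text
[ 0.54797721 -0.090151    0.21024031] [8.83583168e-02 9.96088710e-01 3.00894417e-04] [-8.76804398e-04  3.79852955e-04 -9.99999543e-01] [-3.76818207e-01  1.57550830e-01  1.67774949e+00  3.16635540e-05
  1.30724740e+00 -2.88352909e-01]
yaw 84.93083048734742
```

View pics/w14.png

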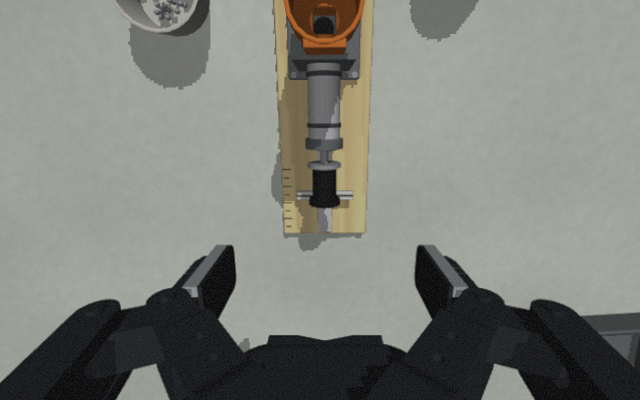

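```bash
python3 - <<'E'
from h import *
w=load('wrist'); u,v,wd,h,f=275,130,100,75,8
cv2.imwrite('pics/o15.png',cv2.convertScaleAbs(cv2.resize(w['frame'][v:v+h,u:u+wd],None,fx=f,fy=f,interpolation=cv2.INTER_CUBIC),alpha=1.3))
E
```

```text
(no output)
```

View pics/o15.png

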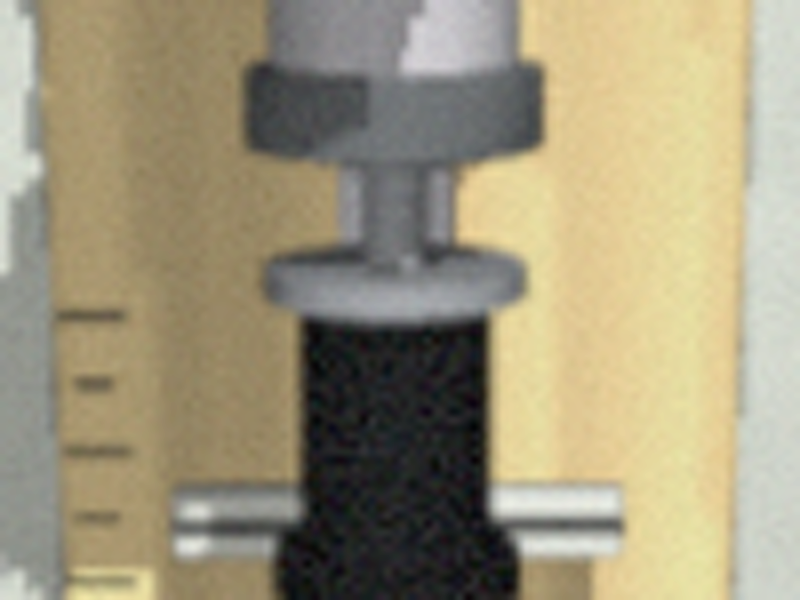

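```bash
python3 - <<'E'
from h import *
s=manip.sense(); T=s['tcp_pos'];R=s['ee_rot'];w0=load('wrist')
S=np.array([.5593,.0431]);t=np.radians(85.7);X=np.array([np.cos(t),np.sin(t)]);Y=np.array([-X[1],X[0]])
for w in (w0,corr(w0,R)):
    o=[274.6,129.6]
    M=onplane(w,np.array([[170,527],[625,523]])/8+o,.024); C=onplane(w,np.array([[265,281],[525,279]])/8+o,.06)
    for n,B in(('mk',M),('col',C)):
        m=B.mean(0); d=m[:2]-S; e=B[1]-B[0]; print(n,np.linalg.norm(B[0]-B[1])*1000,m,'launcher',d@X,d@Y,'yawx',np.degrees(np.arctan2(e[1],e[0]))+90)
    print('diff',(C.mean(0)-M.mean(0))[:2]@X)
# top camera: marker ends z .024
c=load('top'); im=cv2.resize(c['frame'][195:255,310:370],None,fx=10,fy=10,interpolation=cv2.INTER_CUBIC)
E
```

```text
mk 64.34418963559851 [ 0.54601273 -0.11465337  0.024     ] launcher -0.15830558201588563 0.001421719763833578 yawx 85.47994058265098
col 31.81633684638787 [ 0.54948619 -0.07342367  0.06      ] launcher -0.11693149894781427 0.001049386561971389 yawx 85.39465195304638
diff 0.04137408306807137
mk 64.88659282151087 [ 0.54465121 -0.11476086  0.024     ] launcher -0.15851484792204598 0.002771347306420334 yawx 85.47994058265097
col 32.117525540775 [ 0.54814802 -0.07323707  0.06      ] launcher -0.1168457565968434 0.002397779254334589 yawx 85.39465195304638
diff 0.041669091325202585
```

Request:
{"fn": "jog_arm", "kwargs": {
  "steps": [
    {"gripper": -1, "dx": -0.0006, "dy": 0.0005, "dz": 0.02, "rx": 0, "ry": 0, "rz": -0.008},
    {"gripper": -1, "dx": 0, "dy": 0, "dz": 0.03, "rx": 0, "ry": 0, "rz": 0},
    {"gripper": -1, "dx": 0, "dy": 0, "dz": 0.03, "rx": 0, "ry": 0, "rz": 0},
    {"gripper": -1, "dx": 0, "dy": 0, "dz": 0.02, "rx": 0, "ry": 0, "rz": 0},
    {"gripper": -1, "dx": 0, "dy": 0, "dz": 0, "rx": 0, "ry": 0, "rz": 0},
    {"gripper": -1, "dx": 0, "dy": 0, "dz": 0, "rx": 0, "ry": 0, "rz": 0},
    {"gripper": -1, "dx": 0, "dy": 0, "dz": 0, "rx": 0, "ry": 0, "rz": 0},
    {"gripper": -1, "dx": 0, "dy": 0, "dz": 0, "rx": 0, "ry": 0, "rz": 0}
  ]
}}

```text
clock: 13.4
tcp_pos: [0.5502, -0.0914, 0.1129]
ee_rot: [[0.078, 0.997, 0.003], [0.997, -0.078, -0.001], [-0.001, 0.003, -1.0]]
wrist_force: [0.8, -0.0, 0.9]
width: 0.0855
```

```bash
python3 - <<'E'
from h import *
s=manip.sense(); R=s['ee_rot'];print(s['tcp_pos'],'yaw',np.degrees(np.arctan2(R[1,0],R[0,0])))
c=grab('wrist'); cv2.imwrite('pics/w16.png',c['frame'])
E
```

```text
[ 0.55016938 -0.09142419  0.11290586] yaw 85.5153604717959
```

View pics/w16.png

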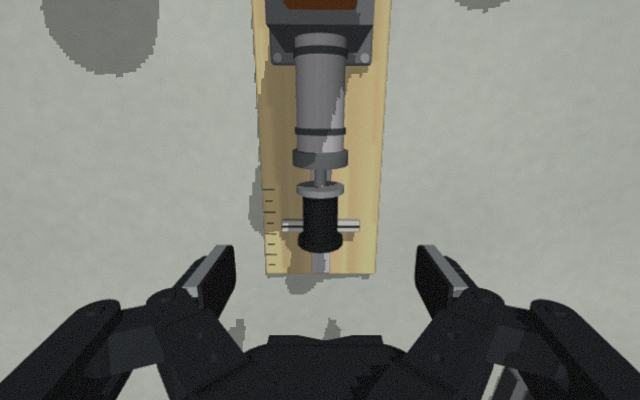

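Request:
{"fn": "jog_arm", "kwargs": {
  "steps": [
    {"gripper": -1, "dx": 0, "dy": -0.0005, "dz": 0.02, "rx": 0, "ry": 0, "rz": 0},
    {"gripper": -1, "dx": 0, "dy": 0, "dz": 0.02, "rx": 0, "ry": 0, "rz": 0},
    {"gripper": -1, "dx": 0, "dy": 0, "dz": 0.02, "rx": 0, "ry": 0, "rz": 0},
    {"gripper": -1, "dx": 0, "dy": 0, "dz": 0.01, "rx": 0, "ry": 0, "rz": 0},
    {"gripper": -1, "dx": 0, "dy": 0, "dz": 0, "rx": 0, "ry": 0, "rz": 0},
    {"gripper": -1, "dx": 0, "dy": 0, "dz": 0, "rx": 0, "ry": 0, "rz": 0},
    {"gripper": -1, "dx": 0, "dy": 0, "dz": 0, "rx": 0, "ry": 0, "rz": 0},
    {"gripper": -1, "dx": 0, "dy": 0, "dz": 0, "rx": 0, "ry": 0, "rz": 0},
    {"gripper": -1, "dx": 0, "dy": 0, "dz": 0, "rx": 0, "ry": 0, "rz": 0}
  ]
}}

```text
clock: 14.2
tcp_pos: [0.5491, -0.0912, 0.0421]
ee_rot: [[0.078, 0.997, 0.002], [0.997, -0.078, -0.001], [-0.001, 0.002, -1.0]]
wrist_force: [0.1, 0.0, 0.1]
width: 0.0856
```

```bash
python3 - <<'E'
from h import *
s=manip.sense(); R=s['ee_rot'];print(s['tcp_pos'],'yaw',np.degrees(np.arctan2(R[1,0],R[0,0])))
c=grab('wrist'); cv2.imwrite('pics/w17.png',c['frame'])
E
```

```text
[ 0.54913617 -0.09118013  0.04209225] yaw 85.53462976160912
```

View pics/w17.png

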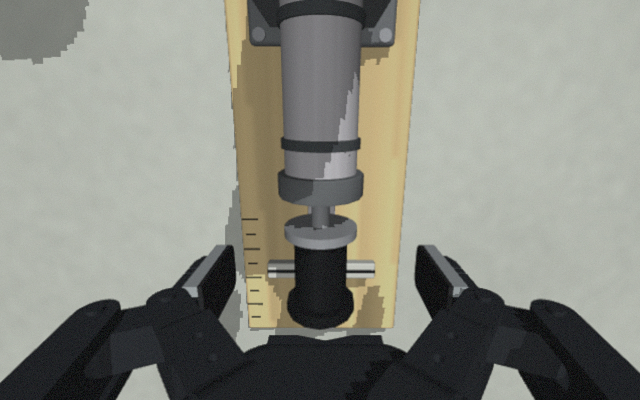

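Request:
{"fn": "jog_arm", "kwargs": {
  "steps": [
    {"gripper": -1, "dx": 0, "dy": -0.002, "dz": 0.001, "rx": 0, "ry": 0, "rz": 0},
    {"gripper": 1, "dx": 0, "dy": 0, "dz": 0, "rx": 0, "ry": 0, "rz": 0},
    {"gripper": 1, "dx": 0, "dy": 0, "dz": 0, "rx": 0, "ry": 0, "rz": 0},
    {"gripper": 1, "dx": 0, "dy": 0, "dz": 0, "rx": 0, "ry": 0, "rz": 0},
    {"gripper": 1, "dx": 0, "dy": 0, "dz": 0, "rx": 0, "ry": 0, "rz": 0},
    {"gripper": 1, "dx": 0, "dy": 0, "dz": 0, "rx": 0, "ry": 0, "rz": 0},
    {"gripper": 1, "dx": 0, "dy": 0, "dz": 0, "rx": 0, "ry": 0, "rz": 0},
    {"gripper": 1, "dx": 0, "dy": 0, "dz": 0, "rx": 0, "ry": 0, "rz": 0},
    {"gripper": 1, "dx": 0, "dy": 0, "dz": 0, "rx": 0, "ry": 0, "rz": 0},
    {"gripper": 1, "dx": 0, "dy": 0, "dz": 0, "rx": 0, "ry": 0, "rz": 0}
  ],
  "squeeze": 80
}}

```text
clock: 15.08
tcp_pos: [0.547, -0.0908, 0.0402]
ee_rot: [[0.078, 0.997, 0.002], [0.997, -0.078, -0.0], [-0.0, 0.002, -1.0]]
wrist_force: [4.0, 0.5, 0.7]
width: 0.0218
```

```bash
python3 - <<'E'
from h import *
s=manip.sense(); R=s['ee_rot'];print(s['tcp_pos'],'yaw',np.degrees(np.arctan2(R[1,0],R[0,0])),s['wrist_force'],s['width'])
c=grab('wrist'); cv2.imwrite('pics/w18.png',c['frame'])
E
```

```text
[ 0.54700828 -0.09080831  0.04016647] yaw 85.5204841586292 [3.97443539 0.53269281 0.68597988] 0.021758994458095537
```

View pics/w18.png

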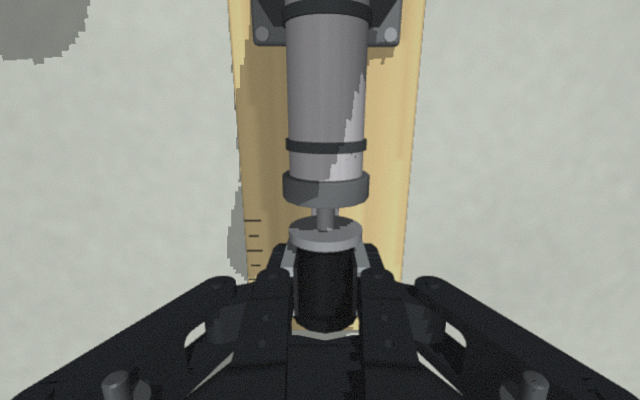

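Request:
{"fn": "jog_arm", "kwargs": {
  "steps": [
    {"gripper": 1, "dx": -0.003, "dy": 0, "dz": 0, "rx": 0, "ry": 0, "rz": 0},
    {"gripper": 1, "dx": -0.004, "dy": 0, "dz": 0, "rx": 0, "ry": 0, "rz": 0},
    {"gripper": 1, "dx": -0.004, "dy": 0, "dz": 0, "rx": 0, "ry": 0, "rz": 0},
    {"gripper": 1, "dx": -0.004, "dy": 0, "dz": 0, "rx": 0, "ry": 0, "rz": 0},
    {"gripper": 1, "dx": -0.004, "dy": 0, "dz": 0, "rx": 0, "ry": 0, "rz": 0},
    {"gripper": 1, "dx": -0.004, "dy": 0, "dz": 0, "rx": 0, "ry": 0, "rz": 0},
    {"gripper": 1, "dx": -0.004, "dy": 0, "dz": 0, "rx": 0, "ry": 0, "rz": 0},
    {"gripper": 1, "dx": -0.004, "dy": 0, "dz": 0, "rx": 0, "ry": 0, "rz": 0},
    {"gripper": 1, "dx": -0.004, "dy": 0, "dz": 0, "rx": 0, "ry": 0, "rz": 0},
    {"gripper": 1, "dx": -0.004, "dy": 0, "dz": 0, "rx": 0, "ry": 0, "rz": 0},
    {"gripper": 1, "dx": 0, "dy": 0, "dz": 0, "rx": 0, "ry": 0, "rz": 0},
    {"gripper": 1, "dx": 0, "dy": 0, "dz": 0, "rx": 0, "ry": 0, "rz": 0},
    {"gripper": 1, "dx": 0, "dy": 0, "dz": 0, "rx": 0, "ry": 0, "rz": 0},
    {"gripper": 1, "dx": 0, "dy": 0, "dz": 0, "rx": 0, "ry": 0, "rz": 0}
  ]
}}

```text
clock: 16.3
tcp_pos: [0.5438, -0.1279, 0.0401]
ee_rot: [[0.078, 0.997, 0.001], [0.997, -0.078, 0.002], [0.002, 0.001, -1.0]]
wrist_force: [5.4, 8.4, 2.1]
width: 0.0221
```

```bash
python3 - <<'E'
from h import *
s=manip.sense(); R=s['ee_rot'];print(s['tcp_pos'],'yaw',np.degrees(np.arctan2(R[1,0],R[0,0])),s['wrist_force'],s['width'])
c=grab('wrist'); cv2.imwrite('pics/w19.png',c['frame'])
d=grab('scene');t=grab('top'); cv2.imwrite('pics/s19.png',np.hstack([cv2.resize(d['frame'][165:225,280:340],(400,400),interpolation=cv2.INTER_CUBIC),cv2.resize(t['frame'][190:260,310:380],(400,400),interpolation=cv2.INTER_CUBIC)]))
E
```

```text
[ 0.54383233 -0.12787058  0.0400978 ] yaw 85.53020238658895 [5.37550709 8.42889987 2.05304901] 0.022092936930841918
```

View pics/w19.png

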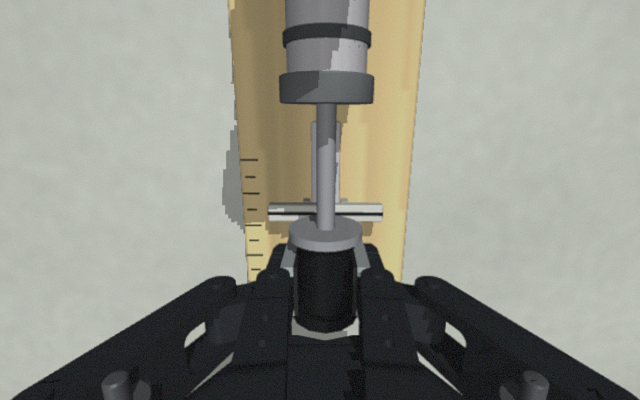

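View pics/s19.png

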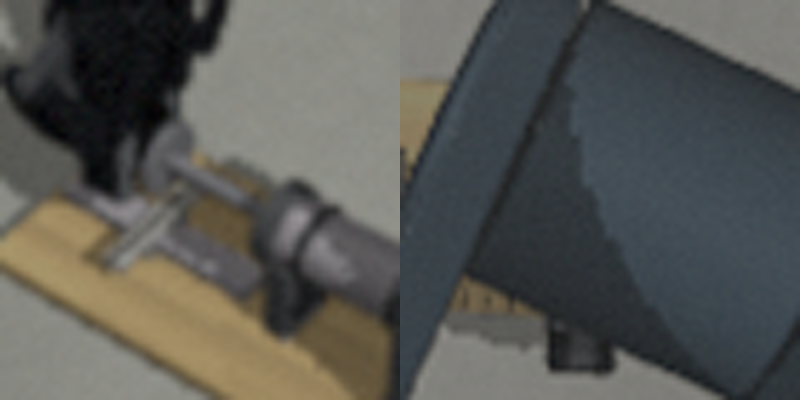

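```bash
python3 - <<'E'
from h import *
w=load('wrist'); u,v,wd,h,f=260,190,130,70,6
a=cv2.convertScaleAbs(cv2.resize(w['frame'][v:v+h,u:u+wd],None,fx=f,fy=f,interpolation=cv2.INTER_CUBIC),alpha=1.3)
cv2.imwrite('pics/o20.png',a)
E
```

```text
(no output)
```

View pics/o20.png

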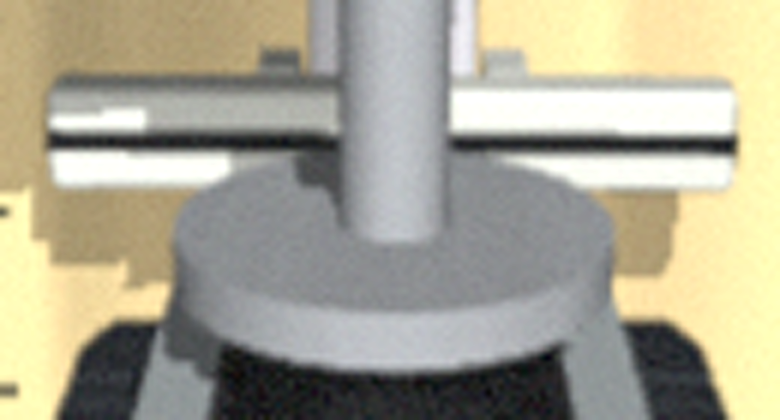

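```bash
cat > rel.py <<'E'
from h import *
def rel(L,Rr,cl,cr,off,f):
    s=manip.sense(); T=s['tcp_pos'];R=s['ee_rot'];w0=load('wrist')
    t=np.radians(85.6);X=np.array([np.cos(t),np.sin(t)])
    for n,w in (('raw',w0),('z+3',dict(w0,position=np.array(w0['position'])+[0,0,.003])),('corr',corr(w0,R))):
        o=np.array(off)-.4
        M=onplane(w,np.array([L,Rr])/f+o,.024); C=onplane(w,np.array([cl,cr])/f+o,.06)
        print(n,'lenM',np.linalg.norm(M[0]-M[1])*1e3,'dia',np.linalg.norm(C[0]-C[1])*1e3,'collar face-marker',1e3*(C.mean(0)-M.mean(0))[:2]@X,M.mean(0),C.mean(0))
E
python3 -c "
from rel import *
rel([48,141],[737,146],[175,237],[612,235],[260,190],6)
w=load('wrist')
print(bydepth(w,[[260+394/6,190+240/6],[260+250/6,190+240/6],[260+394/6,190+335/6],[260+100/6,190+120/6],[260+640/6,190+120/6]]))"
```

```text
raw lenM 63.75503203343019 dia 31.73975358507453 collar face-marker 5.416576120794853 [ 0.54603232 -0.11487303  0.024     ] [ 0.54644844 -0.10947246  0.06      ]
z+3 lenM 64.95995590556467 dia 32.515557484356925 collar face-marker 5.242966881060313 [ 0.54595647 -0.11591355  0.024     ] [ 0.54636051 -0.11068617  0.06      ]
corr lenM 64.86753245776472 dia 32.45604959938036 collar face-marker 5.256283543529423 [ 0.54466635 -0.1151777   0.024     ] [ 0.54507132 -0.10993704  0.06      ]
[[ 0.5467228  -0.10849268  0.06366435]
 [ 0.53688803 -0.10665739  0.06624733]
 [ 0.54654127 -0.11027794  0.07536035]
 [ 0.51944224 -0.11082851  0.02369458]
 [ 0.56904224 -0.11428978  0.02497608]]
```

Request:
{"fn": "jog_arm", "kwargs": {
  "steps": [
    {"gripper": 1, "dx": -0.002, "dy": 0, "dz": 0, "rx": 0, "ry": 0, "rz": 0},
    {"gripper": 1, "dx": -0.0018, "dy": 0, "dz": 0, "rx": 0, "ry": 0, "rz": 0},
    {"gripper": 1, "dx": 0, "dy": 0, "dz": 0, "rx": 0, "ry": 0, "rz": 0},
    {"gripper": 1, "dx": 0, "dy": 0, "dz": 0, "rx": 0, "ry": 0, "rz": 0},
    {"gripper": 1, "dx": 0, "dy": 0, "dz": 0, "rx": 0, "ry": 0, "rz": 0},
    {"gripper": 1, "dx": 0, "dy": 0, "dz": 0, "rx": 0, "ry": 0, "rz": 0},
    {"gripper": 1, "dx": 0, "dy": 0, "dz": 0, "rx": 0, "ry": 0, "rz": 0},
    {"gripper": 1, "dx": 0, "dy": 0, "dz": 0, "rx": 0, "ry": 0, "rz": 0}
  ]
}}

```text
clock: 17.12
tcp_pos: [0.5436, -0.1315, 0.0401]
ee_rot: [[0.078, 0.997, 0.001], [0.997, -0.078, 0.003], [0.003, 0.001, -1.0]]
wrist_force: [4.7, 8.7, 3.3]
width: 0.0218
```

```bash
python3 - <<'E'
from h import *
s=manip.sense(); R=s['ee_rot'];print(s['tcp_pos'],'yaw',np.degrees(np.arctan2(R[1,0],R[0,0])),s['wrist_force'],s['width'])
w=grab('wrist'); u,v,wd,h,f=260,190,130,70,6
a=cv2.convertScaleAbs(cv2.resize(w['frame'][v:v+h,u:u+wd],None,fx=f,fy=f,interpolation=cv2.INTER_CUBIC),alpha=1.3)
cv2.imwrite('pics/o21.png',a)
d=grab('scene'); cv2.imwrite('pics/s21.png',cv2.convertScaleAbs(cv2.resize(d['frame'][175:215,285:335],None,fx=14,fy=14,interpolation=cv2.INTER_CUBIC),alpha=1.4))
E
```

```text
[ 0.54357067 -0.13145552  0.04011116] yaw 85.53474569282966 [4.72802129 8.73686991 3.25101398] 0.021766295459746284
```

View pics/o21.png

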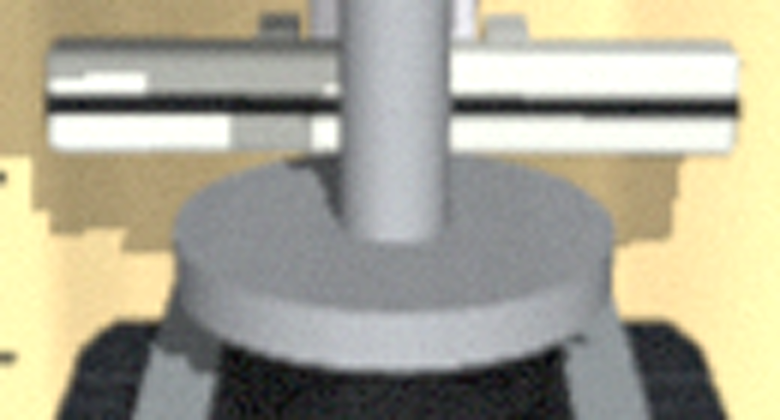

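View pics/s21.png

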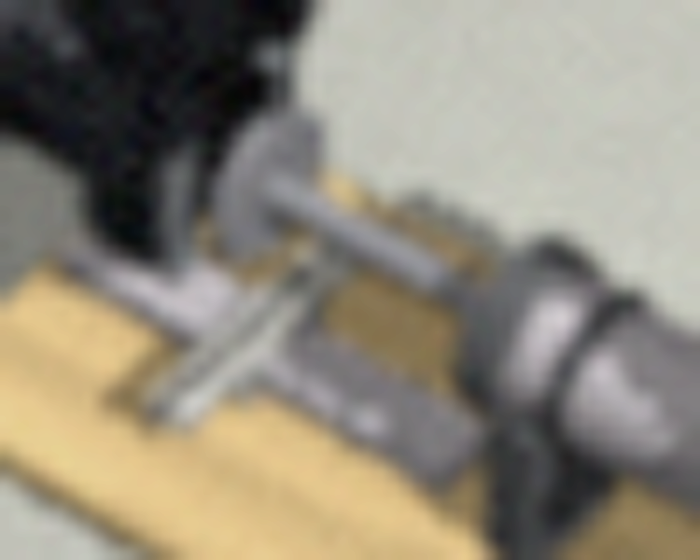

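```bash
python3 -c "
from rel import *
rel([46,102],[739,108],[175,237],[612,235],[260,190],6)
c=load('scene');t=np.radians(85.6);X=np.array([np.cos(t),np.sin(t),0]);Y=np.array([-X[1],X[0],0])
# marker in scene: line ends
M=np.array([.5457,-.1149,.024]); o=[285,175]
def q(P): return ((proj(c,P)-o+.5)*14)
print('marker ends',q([M+.032*Y,M-.032*Y,M+.005*X-.032*Y,M-.005*X-.032*Y]).round())
C=M+[0,0,.036]; 
print('collar face pred',q([C+.002*X]), 'top',q([C+.002*X+[0,0,.016]]),'bot',q([C+.002*X-[0,0,.016]]),'sides',q([C+.002*X+.016*Y,C+.002*X-.016*Y]),'per mm X',q([C+.001*X])-q([C]))
im=cv2.imread('pics/s21.png')
for sft,col in((0,(0,255,0)),):
  p=q([C+.002*X+.016*(np.cos(a)*Y+np.sin(a)*np.array([0,0,1])) for a in np.linspace(0,6.28,50)]).astype(int); cv2.polylines(im,[p.reshape(-1,1,2)],True,col,1)
p=q([M+a*.032*Y+b*.005*X for a,b in((1,1),(1,-1),(-1,-1),(-1,1))]).astype(int); cv2.polylines(im,[p.reshape(-1,1,2)],True,(0,0,255),1)
cv2.imwrite('pics/s22.png',im)
"
```

```text
raw lenM 63.73741009665193 dia 31.73971415586653 collar face-marker 1.6662071877741378 [ 0.54601971 -0.11472275  0.024     ] [ 0.5461447  -0.11306124  0.06      ]
z+3 lenM 64.9419160711061 dia 32.51544641278932 collar face-marker 1.421916159557106 [ 0.54594931 -0.11569201  0.024     ] [ 0.54605671 -0.11427415  0.06      ]
corr lenM 64.84958241476905 dia 32.455981207020756 collar face-marker 1.440642744832749 [ 0.54465876 -0.11496229  0.024     ] [ 0.54476751 -0.11352576  0.06      ]
marker ends [[356. 224.]
 [155. 413.]
 [175. 425.]
 [135. 402.]]
collar face pred [[263.67551424 192.64982138]] top [[262.99509297 133.44076084]] bot [[264.34424504 250.72193762]] sides [[314.70885768 145.37614472]
 [211.90485164 240.61272827]] per mm X [[4.1341517  2.27234659]]
```

View pics/s22.png

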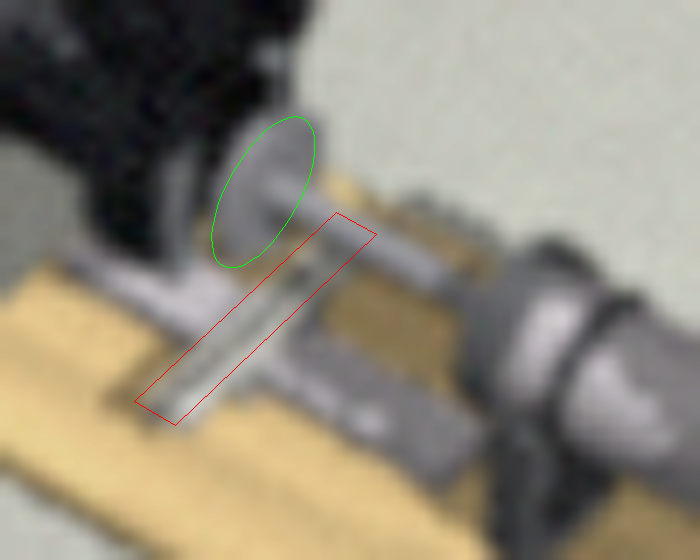

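Request:
{"fn": "jog_arm", "kwargs": {
  "steps": [
    {"gripper": 1, "dx": 0, "dy": 0, "dz": 0, "rx": 0, "ry": 0, "rz": 0},
    {"gripper": 1, "dx": 0, "dy": 0, "dz": 0, "rx": 0, "ry": 0, "rz": 0},
    {"gripper": 1, "dx": 0, "dy": 0, "dz": 0, "rx": 0, "ry": 0, "rz": 0},
    {"gripper": 1, "dx": 0, "dy": 0, "dz": 0, "rx": 0, "ry": 0, "rz": 0},
    {"gripper": 1, "dx": 0, "dy": 0, "dz": 0, "rx": 0, "ry": 0, "rz": 0},
    {"gripper": 1, "dx": 0, "dy": 0, "dz": 0, "rx": 0, "ry": 0, "rz": 0},
    {"gripper": 1, "dx": 0, "dy": 0, "dz": 0, "rx": 0, "ry": 0, "rz": 0},
    {"gripper": 1, "dx": 0, "dy": 0, "dz": 0, "rx": 0, "ry": 0, "rz": 0},
    {"gripper": 1, "dx": 0, "dy": 0, "dz": 0, "rx": 0, "ry": 0, "rz": 0},
    {"gripper": 1, "dx": 0, "dy": 0, "dz": 0, "rx": 0, "ry": 0, "rz": 0}
  ]
}}

```text
clock: 18.05
tcp_pos: [0.5436, -0.1315, 0.0401]
ee_rot: [[0.078, 0.997, 0.001], [0.997, -0.078, 0.003], [0.003, 0.001, -1.0]]
wrist_force: [5.2, 8.8, 2.1]
width: 0.0219
```

```bash
python3 - <<'E'
from h import *
w=grab('wrist'); u,v,wd,h,f=260,190,130,70,6
a=cv2.convertScaleAbs(cv2.resize(w['frame'][v:v+h,u:u+wd],None,fx=f,fy=f,interpolation=cv2.INTER_CUBIC),alpha=1.3)
d=grab('scene'); cv2.imwrite('pics/s23.png',np.vstack([cv2.resize(a,(640,345))[:200],d['frame']]))
E
```

```text
(no output)
```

View pics/s23.png

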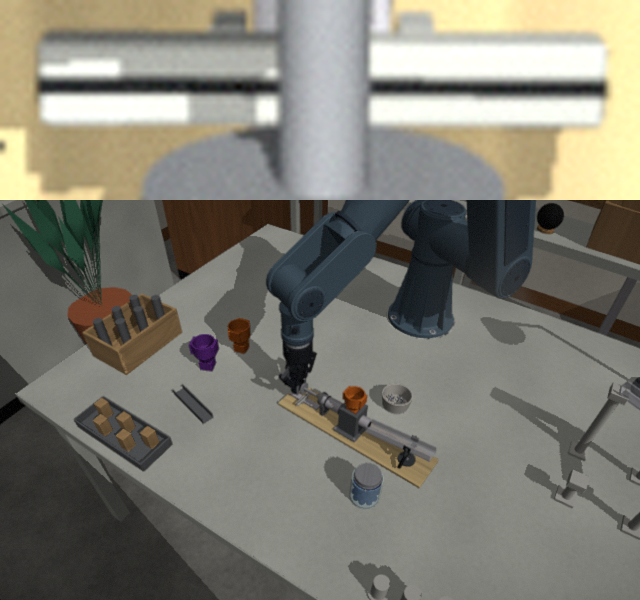

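The pose held steady for 1 s. The scene view shows the small orange cup seated on the block at (354,196 in the picture's own rows). The jar, ramekin and spare track are where they started.

```bash
python3 -c "
from workcell import manip
print(manip.finish_job())"
```

```text
the job is handed in; nothing more can be done
None
```

The job is handed in: the smaller orange funnel cup is in the socket and released, and the arm is holding the plunger with its collar over the marker. It took about 18 s of the 48 s.

- **Funnel:** I felt light contact with the socket floor, about 6 N, at the expected height. After release the rim measured 142 mm, which is what it should be when fully home. With my correction for the camera offset that reading becomes 145 mm. I kept 142 mm, because the block top read a correct 92 mm without the correction.
- **Plunger:** I gripped the knob at 80 N and pulled it straight out 40.8 mm.
    - **Wrist camera:** the collar's centre is about 0.4 mm past the marker line.
    - **Arm travel:** it suggests about 0.5 to 1 mm short instead, so the two checks disagree slightly. Both are well within the marker's 10 mm width.
    - **Scene camera:** it agrees only to 1–2 mm.
- **Holding:** the pose and grip did not change over a 1 s wait before handing in, with about 9 N of spring pull.
- **Surroundings:** the marker measured in the same place before and after the pull. By eye in the scene picture, the jar, ramekin and spare track had not moved.
- **Odd readings:** the gripper reads 21.8 mm on the 24 mm knob, and there is a sideways force of about 5 N. The wrist camera's calibration was off by about 1.3 mm sideways, and I allowed for this when fitting the cup.

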